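# Lock the water filter's cover with a screwdriver

### The job

The cartridge in the countertop water filter has just been changed and its sloping cover laid on. Take the screwdriver from its round wooden stand and with it turn both captive slotted screws of the cover clockwise as far as they go, until they are locked (slots level, across the slope), then stand the screwdriver upright in its stand again. Turn the screws only with the screwdriver, and do not drop it or push the things round about out of place.

Things in the scene. Friction and masses are not known exactly. Their poses are not given: they have to be found in the camera images.
- driver: flat-bladed screwdriver, black handle, 137 mm, 0.14 kg, stands blade down. Origin: middle of the blade's tip; z to the handle (up as it stands), x along the blade's edge. Blade 16 mm wide (x), 2.4 mm thick at the tip, 3.2 mm from 4 mm up; shaft 10 mm; round guard 43 mm across at z 55 to 61 mm; handle z 61 to 135 mm, 34 mm wide along x, 24 mm thick along y: grip it across the 24 mm near z = 98 mm
- screw_left_slot (a point): mouth centre of the slot in the left screw (as the robot sees it). z: out of the cover along the screw's axis, leaning 26 deg from vertical to the robot (plus the unit's yaw), as the driver must; x: along the slot, turning with the screw. Slot 5 mm wide, 7 mm deep, open-ended, bevelled to 9 mm at the mouth; round steel head 30 mm across, flush with a fixed collar of 33 mm bore, 43 mm outside
- screw_right_slot (a point): mouth centre of the slot in the right screw (as the robot sees it). z: out of the cover along the screw's axis, leaning 26 deg from vertical to the robot (plus the unit's yaw), as the driver must; x: along the slot, turning with the screw. Slot 5 mm wide, 7 mm deep, open-ended, bevelled to 9 mm at the mouth; round steel head 30 mm across, flush with a fixed collar of 33 mm bore, 43 mm outside
- screw_left (a joint): turn of the left screw, rad. 0 = open, slot up the slope; grows clockwise, seen looking at the head; 1.57 = locked, slot level across the slope, at a solid stop. Starts at 0.05 to 0.4. About 0.08 N m of friction, stays where left, no spring. The blade has about 0.12 rad of play either way: turn the tool some 0.2 rad past 1.57, against the stop
- screw_right (a joint): turn of the right screw, rad. 0 = open, slot up the slope; grows clockwise, seen looking at the head; 1.57 = locked, slot level across the slope, at a solid stop. Starts at 0.05 to 0.4. About 0.08 N m of friction, stays where left, no spring. The blade has about 0.12 rad of play either way: turn the tool some 0.2 rad past 1.57, against the stop
- stand_top (a point): centre of the well's mouth in the driver's stand, a fixed round wooden block 86 mm across, 62 mm high, left or right of the filter. The point is in its top face, 62 mm above the worktop, z up. Well 26 mm bore, 58 mm deep. The driver's blade and shaft stand in it, its guard rests on the top face, its tip 55 mm below this point
- filter_unit: countertop water filter, fixed: white wedge housing 180 mm deep (x), 230 mm wide (y), 110 mm high in front, 178 mm behind; brushed steel cover on its 26 deg slope, two screws 136 mm apart near its lower edge. Swan-neck spout at rear left, 286 mm high. Wall cabinets hang over the worktop beyond about x = 0.56 m, from 0.45 m up. Origin under its centre on the worktop, x to its back, y to its left
- glass: clear drinking glass, 84 mm across, 94 mm high, standing under the spout at the filter's left; leave it alone. Origin at the centre of its foot
- old_cartridge: spent filter cartridge, white cylinder 62 mm across, 128 mm high with a short nipple on top, standing upright on the side of the filter where the stand is not; leave it alone. Origin at the centre of its foot
- tea_box: carton of tea, 65 x 127 x 70 mm, right of the filter and further back; leave it alone. Origin at the centre of its underside
- tin: tin can, 76 mm across, 110 mm high, left of the filter and further back; leave it alone. Origin at the centre of its foot
- scissors: pair of scissors lying flat in front of the filter, 87 x 199 x 9 mm; leave them alone. Origin under their middle
Not all that is in view belongs to the job. Of the things that look like the driver, the largest one is meant. Leave any green look-alike of the part that bears stand_top alone.

How it is judged:
At the end, for the whole second after the job is handed in: Both screws are locked (each within 0.22 rad, 12.5 degrees, of its stop), and the screwdriver stands released and at rest in the stand's well: within 7 degrees of upright, its tip at least 50 mm below the stand's top face and within 12 mm of the well's centre line (value of joint each of screw_left, screw_right above 1.35 rad and horizontal distance between driver and stand_top below 0.012 m and angle between driver's own z axis and vertical below 0.12 rad and z of driver in the frame of stand_top below -0.05 m and linear speed of driver below 0.02 m/s); the robot touches nothing.
It fails at once if a screw is turned by the gripper or arm instead of the screwdriver (contact force between any of the fingers, the arm and screw_left above 1 N or contact force between any of the fingers, the arm and screw_right above 1 N).
It fails at once if the screwdriver is dropped (it lies down, more than 75 degrees from upright) (angle between driver's own z axis and vertical above 1.31 rad).
It fails at once if a bystander is pushed more than 30 mm out of place (distance of any of glass, old_cartridge, tea_box, tin, scissors from where it was at the start of the episode above 0.03 m).
It also fails if it takes over 64 s, if anything falls off the work surface, if the arm or the gripper's body presses on something with over 40 N, if the wrist force passes 120 N, or if a joint passes its speed limit or range.

### The arm

A 6-joint arm with a two-finger parallel gripper is mounted at the origin on a cart in front of the work surface, level with it; the furniture and walls round the work are solid. World frame = base frame: x ahead of the robot, y to its left, z up, the work surface at z = 0. Lengths are in m, angles in rad, forces in N, time in s.
With the tool pointing down it reaches from about 0.3 to 0.875 m from the base axis. Payload 4.2 kg.
Tool frame: the origin (TCP) lies midway between the tips of the shut fingers; the grasp point (between the pads) lies 19 mm behind it; z points along the fingers, y is the line along which they close (so a half turn about z gives the same grasp; the last joint's range is limited). The gripper opens to 85 mm and grips with 20 to 120 N. Pads are 22 mm wide; open, the fingers measure 114 mm over their backs; the gripper's body (76 mm by 85 mm) begins 54 mm behind the grasp point. The pads swing forward as they close: fully open they stand 13 mm farther back than shut.
Start: joints at [1.33, 0.32, 1.565, -0, 1.257, -0.02], TCP at [0.126, 0.561, 0.231] pointing down, gripper open.
Joint ranges: [-3.11, 3.11], [-0.84, 2.01], [0.21, 2.61], [-1.34, 4.49], [0.05, 2.63], [-2.56, 2.56]. Speed limits (rad/s): [2.57, 2.57, 3.14, 3.14, 3.14, 3.14].

### API

Orientations are given as a rotation vector (axis times angle).
In Python, from workcell import robot gives the robot as it stands.
- The arm moves only by the tool arm_command, never from a script. Its argument "series" is a list of rows, each an object of numbers: "wx", "wy", "wz": the turn, a rotation vector about the tool's x, y, z in rad; "x", "y", "z": the shift along the tool's x, y, z in cm; "jaw": the finger opening in cm, from 0 to 8.54. A call has 1 to 12 rows; each row shifts and turns the commanded pose from where the row before left it, along the tool's axes as they then stand; what a row does not reach is not made up. A row lasts 1/10 s, in which the tool goes at most 50 mm and 8.59 degrees, less where a joint would pass 70% of its speed; a pose out of reach is approached as far as the arm can. A call is refused whole if a number of a shift passes 5 or a number of a turn 0.15, either way. A call with a gripper value outside its range is refused whole. The fingers move at their own pace and stop on an object; "grip_force" is the grip in N (left out, the last holds). Time passes only in rows, so rows that do not move let the fingers close. It gives the time, the measured TCP pose, the force, the opening and the grip force at its end, in the units of the state.
- robot.observe(): the state, without advancing time (a new reading comes with each control period).
- robot.get_image(name): name is "scene" or "top" or "wrist"; returns a dict with "img" (384x512x3 uint8, blue, green, red), "mtx" (3x3 intrinsics, pixels), "view" (4x4, takes a point from world to camera coordinates). Camera axes: x right, y up, looking along -z (the intrinsics and any distortion apply to the point x, -y, -z); pixel columns grow to the right and rows downward; lengths in m; the calibration is good to about 2 mm. A picture is of the moment at which its call begins. There is no depth.
- robot.sign_off(): hands the job in; it is judged then, once.
The state is a dict: "time": time; "joint_positions": joint angles; "dq": joint speeds; "joint_efforts": joint torques, N m; "tcp_pos": TCP position; "tcp_rot": TCP orientation; "wrist_force": force on the tool from outside, world axes, zero at the start; "moment": the same for the moment, N m; "width": finger opening in m; "gripper_force": force on a finger pad.
Only numpy, scipy, OpenCV 4.12 (cv2) and the standard library are available. Lean on these libraries where they do the work, as an engineer would, in place of code of your own. Each camera call takes 0.05 s, during which the arm holds its last target. There are 200 camera calls.

## Working session

There is one attempt and no reset: what is moved stays moved. The work goes in short steps, Python scripts to look and compute and a tool call to move; the robot and the scene stay as the last step left them, time stands still between calls to the robot, and variables do not carry over. Pictures are saved under pics/ and viewed, at most 10 in all, crops included, and the job is handed in when it is done.

Besides the shell and the picture viewer there is one more tool, called after "Emit:" as name([rows], argument=value, ...), one row to a line, values as JSON. arm_command: Moves the arm, as the interface text tells. Its arguments: {"type":"object","properties":{"series":{"type":"array"},"grip_force":{"type":"number"}},"required":["series"]}

```bash
ls; mkdir -p pics
cat > h.py <<'E'
import numpy as np, cv2
from scipy.spatial.transform import Rotation as R
from workcell import robot
def snap(n,f):
    d=robot.get_image(n); cv2.imwrite('pics/'+f+'.png',d['img']); np.savez('pics/'+f+'.npz',**{k:d[k] for k in('img','mtx','view')}); return d
def load(f): return np.load('pics/'+f+'.npz')
def ray(d,u,v):
    V=d['view']; p=np.linalg.inv(d['mtx'])@[u,v,1]; c=np.array([p[0],-p[1],-p[2]])
    Rt=V[:3,:3].T; return -Rt@V[:3,3], Rt@c/np.linalg.norm(c)
def onz(d,u,v,z):
    o,r=ray(d,u,v); return o+r*(z-o[2])/r[2]
def proj(d,P):
    c=d['view'][:3,:3]@np.asarray(P,float)+d['view'][:3,3]; q=d['mtx']@[c[0],-c[1],-c[2]]; return q[:2]/q[2]
def tri(*a):
    A=0;b=0
    for d,u,v in a:
        o,r=ray(d,u,v); M=np.eye(3)-np.outer(r,r); A=A+M; b=b+M@o
    return np.linalg.solve(A,b)
E
python3 - <<'E'
from h import *
a=snap('scene','s0');b=snap('top','t0')
for d in (a,b): print(d['mtx'].round(1).tolist(), np.round(-d['view'][:3,:3].T@d['view'][:3,3],3))
print(robot.observe())
print([k for k in a])
E
```

```text
pics
[[366.2, 0.0, 255.1], [0.0, 366.2, 191.6], [0.0, 0.0, 1.0]] [0.01  1.047 0.663]
[[488.6, 0.0, 261.2], [0.0, 488.6, 190.6], [0.0, 0.0, 1.0]] [0.269 0.026 1.43 ]
{'time': 0.1, 'joint_positions': array([ 1.33000928e+00,  3.20234866e-01,  1.56553525e+00, -1.61148282e-05,
        1.25740206e+00, -1.99902806e-02]), 'dq': array([-0.00014714, -0.00129394, -0.00495368,  0.00038337, -0.00067412,
       -0.00074967]), 'joint_efforts': array([ 1.05333143e-04, -4.16407907e+01, -2.34703088e+01, -6.98505437e-05,
        4.78786184e-03,  9.70587706e-06]), 'tcp_pos': array([0.12582828, 0.56063653, 0.23057083]), 'tcp_rot': array([-3.46093833e-01, -3.12227842e+00,  2.46302269e-03]), 'wrist_force': array([ 0.33884742, -0.18414643, -0.96740458]), 'moment': array([-0.03678186, -0.02966878, -0.0105839 ]), 'gripper_force': 0.0, 'width': 0.08499236841851547}
['img', 'mtx', 'view']
```

Run:
```python
from h import *
for f in('s0','t0'):
    cv2.imwrite(f'pics/{f}x.png',cv2.resize(load(f)['img'],(800,600),interpolation=cv2.INTER_CUBIC))
```

```text
(no output)
```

View pics/s0x.png

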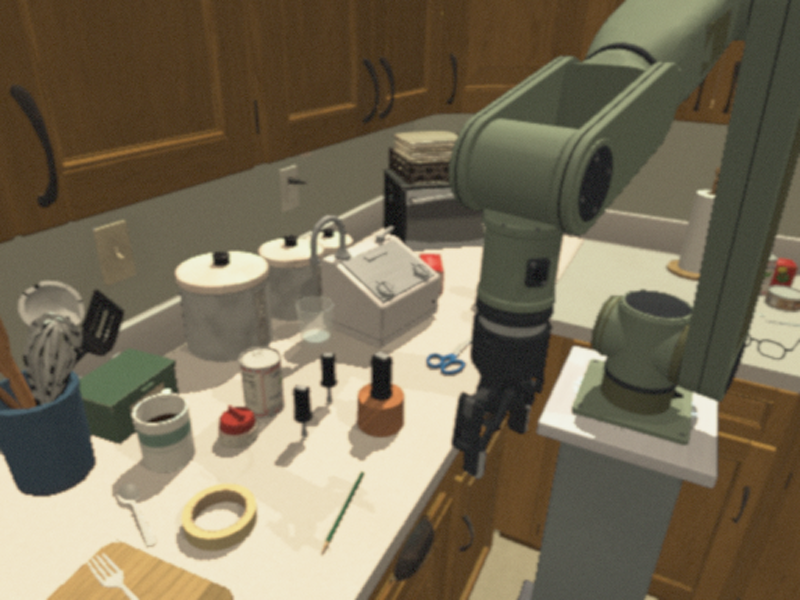

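View pics/t0x.png

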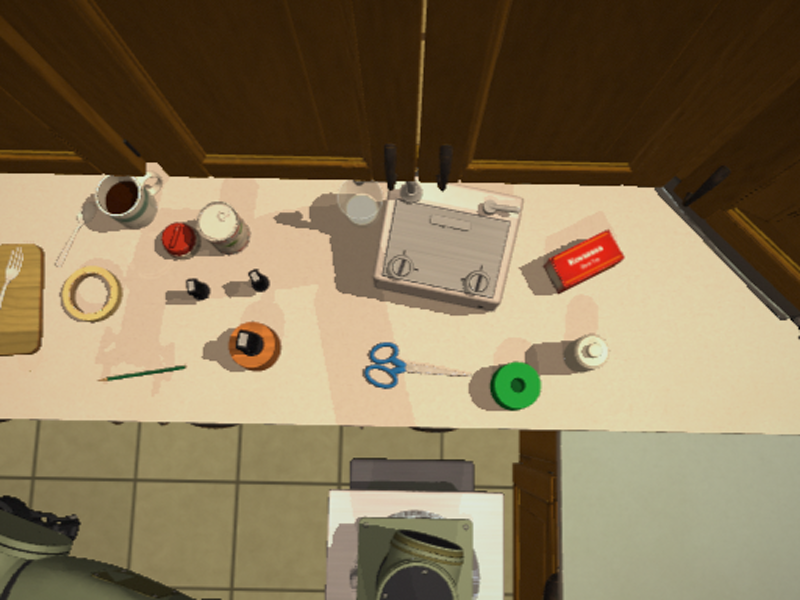

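The scene view shows the black driver in the orange stand near (380,390), two smaller look-alikes at (303,403) and (328,375), and the filter at (380,290). In the top view the stand is at (254,345) with the handle at (247,340). The screws are at (400,266) and (478,283), and the green decoy stand is at (516,385).

Run:
```python
from h import *
t=load('t0');s=load('s0')
im=t['img'];h=cv2.cvtColor(im,cv2.COLOR_BGR2HSV)
m=((h[...,0]>5)&(h[...,0]<18)&(h[...,1]>150)&(h[...,2]>60)).astype(np.uint8); m[:,:140]=0;m[:,185:]=0;m[:200]=0;m[245:]=0
c=max(cv2.findContours(m,0,2)[0],key=cv2.contourArea);hull=cv2.convexHull(c)
print('stand',cv2.minEnclosingCircle(hull),cv2.fitEllipse(hull)); e=cv2.fitEllipse(hull)
print(onz(t,*e[0],.031),onz(t,*e[0],.062))
k=(h[...,2]<60).astype(np.uint8); k2=k.copy();k2[:]=0;k2[205:235,145:172]=k[205:235,145:172]
c=max(cv2.findContours(k2,0,2)[0],key=cv2.contourArea);print('handle',cv2.minAreaRect(c))
# screws rough
for u,v in((400,266),(478,283)): print(onz(t,u*.64,v*.64,.125))
A=cv2.resize(im[150:200,235:335],None,fx=8,fy=8,interpolation=2)
B=cv2.resize(im[200:240,140:190],None,fx=8,fy=8,interpolation=2)
C=cv2.resize(s['img'][150:225,200:290],None,fx=5,fy=5,interpolation=2)
o=np.zeros((600,800,3),np.uint8); 
o[:400,:800]=A; A2=cv2.resize(B,(250,200));C2=cv2.resize(C,(240,200));o[400:,:250]=A2;o[400:,260:500]=C2
cv2.imwrite('pics/c1.png',o)
```

```text
stand ((162.5, 221.0), 16.286596298217773) ((162.32017517089844, 221.3086395263672), (30.056150436401367, 32.69468688964844), 114.26598358154297)
[0.40677439 0.30432571 0.031     ] [0.40372376 0.29815467 0.062     ]
handle ((159.15000915527344, 219.55001831054688), (16.443843841552734, 14.23024845123291), 18.434947967529297)
[0.54222924 0.03799006 0.125     ]
[ 0.51489015 -0.09826872  0.125     ]
```

View pics/c1.png

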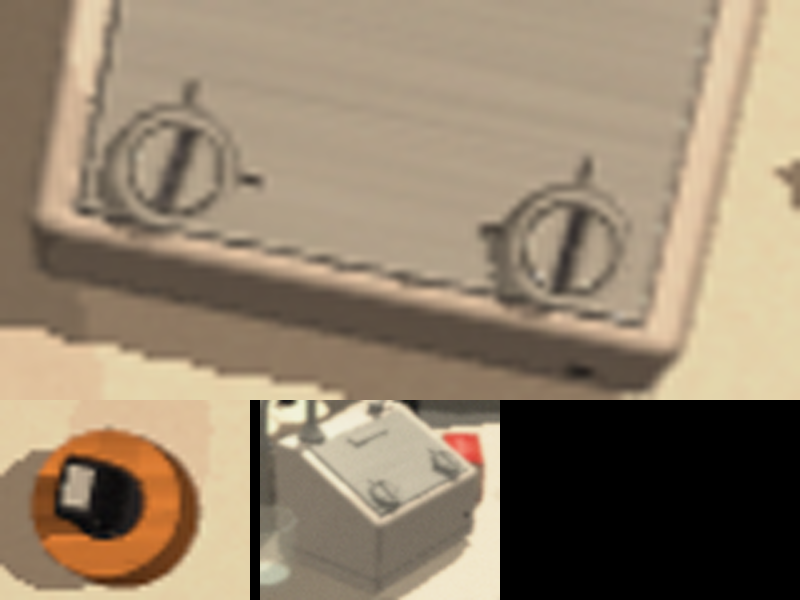

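The zoom gives screw centres at full-image (257.2,170.9) and (306.3,181.0), with both slots nearly up the slope. The handle's top is bright at about (155,217), with its long side along world x. I'll go over the driver and look with the wrist camera.

Emit:
arm_command([
  {"x":-3.1,"y":-1.9,"z":-0.6},
  {"x":-3.1,"y":-1.9,"z":-0.6},
  {"x":-3.1,"y":-1.9,"z":-0.6},
  {"x":-3.1,"y":-1.9,"z":-0.6},
  {"x":-3.1,"y":-1.9,"z":-0.6},
  {"x":-3.1,"y":-1.9,"z":-0.6},
  {"x":-3.1,"y":-1.9,"z":-0.6},
  {"x":-3.1,"y":-1.9,"z":-0.6},
  {"x":-3.1,"y":-1.9,"z":-0.6},
  {"x":-3.1,"y":-1.9,"z":-0.6},
  {},
])

```text
invalid input
```

Run:
```python
from h import *
t=load('t0')
d=snap('wrist','w0');o=robot.observe();print(o['tcp_pos'],R.from_rotvec(o['tcp_rot']).as_matrix().round(3).tolist(),o['joint_positions'].round(2))
print('cam',-d['view'][:3,:3].T@d['view'][:3,3],d['mtx'].round(1).tolist(), 'tcp in cam', d['view'][:3,:3]@o['tcp_pos']+d['view'][:3,3])
print(onz(t,155.2,217.2,.142))
cv2.imwrite('pics/w0x.png',cv2.resize(d['img'],(800,600),interpolation=2))
```

```text
[0.12582341 0.56069252 0.23067211] [[-0.976, 0.219, -0.0], [0.219, 0.976, -0.001], [0.0, -0.001, -1.0]] [ 1.33  0.32  1.57  0.    1.26 -0.02]
cam [0.04504831 0.5777944  0.37247058] [[274.4, 0.0, 256.7], [0.0, 274.4, 188.1], [0.0, 0.0, 1.0]] tcp in cam [ 0.00128568 -0.0323893  -0.16085141]
[0.40636104 0.30160913 0.142     ]
```

View pics/w0x.png

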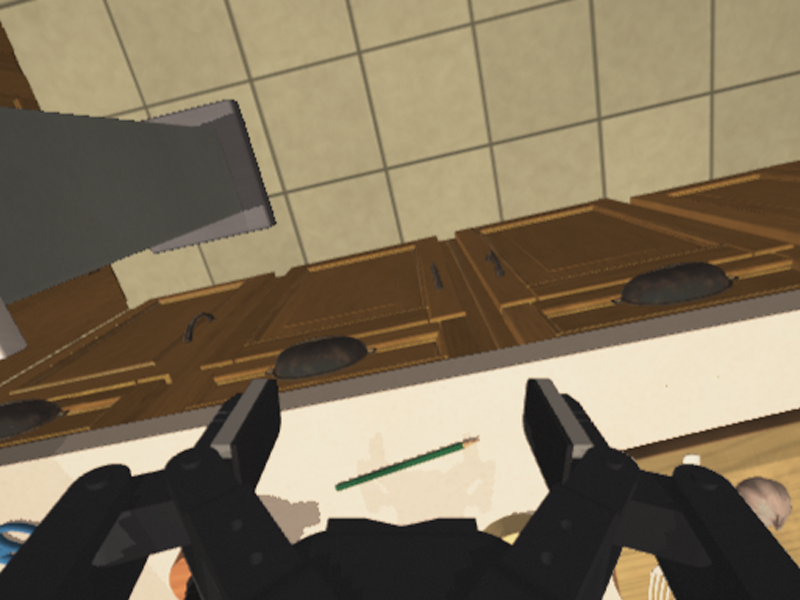

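The wrist view shows only the floor and the table edge, so the arm didn't move. The call was probably refused for the empty row.

Emit:
arm_command([
  {"x":-3.2,"y":-1.7,"z":-0.3},
  {"x":-3.2,"y":-1.7,"z":-0.3},
  {"x":-3.2,"y":-1.7,"z":-0.3},
  {"x":-3.2,"y":-1.7,"z":-0.3},
  {"x":-3.2,"y":-1.7,"z":-0.3},
  {"x":-3.2,"y":-1.7,"z":-0.3},
  {"x":-3.2,"y":-1.7,"z":-0.3},
  {"x":-3.2,"y":-1.7,"z":-0.3},
  {"x":-3.2,"y":-1.7,"z":-0.3},
  {"x":-3.2,"y":-1.7,"z":-0.3},
  {"x":-3.2,"y":-1.7,"z":-0.3},
  {"x":0},
])

```text
invalid input
```

Run:
```python
from h import *
d=snap('wrist','w1');o=robot.observe();print(o['time'],o['tcp_pos'],R.from_rotvec(o['tcp_rot']).as_matrix().round(3).tolist(),o['joint_positions'].round(2))
print('cam',-d['view'][:3,:3].T@d['view'][:3,3])
cv2.imwrite('pics/w1x.png',cv2.resize(d['img'],(800,600),interpolation=2))
```

```text
0.2 [0.12587844 0.56079385 0.23080387] [[-0.976, 0.219, -0.0], [0.219, 0.976, -0.001], [0.0, -0.001, -1.0]] [ 1.33  0.32  1.57 -0.    1.26 -0.02]
cam [0.04505704 0.57782949 0.37258287]
```

View pics/w1x.png

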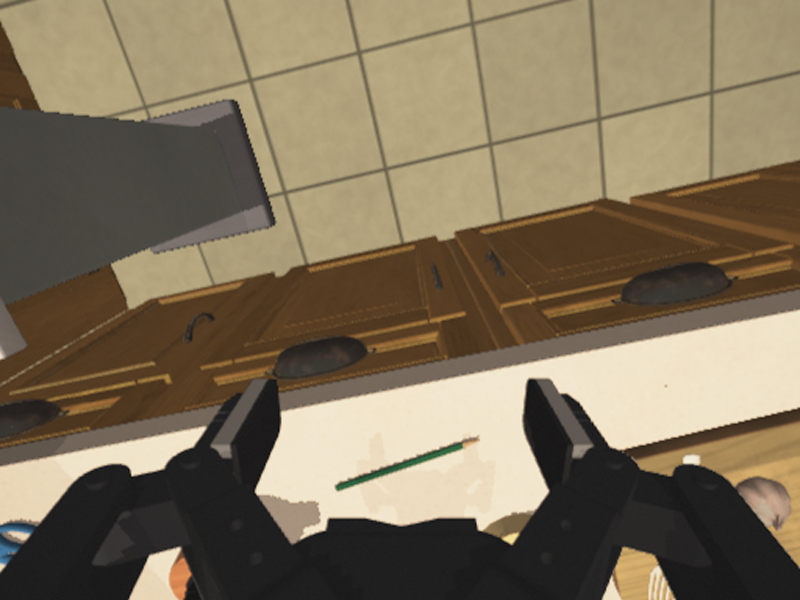

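Nothing moved: the view is unchanged and the call was refused again. Rows may need every key, so I'll test one.

Emit:
arm_command([
  {"wx":0,"wy":0,"wz":0,"x":-3.2,"y":-1.7,"z":-0.3,"jaw":8.5},
])

```text
time: 0.3
tcp_pos: [0.1517, 0.5389, 0.2334]
tcp_rot: [-0.34, -3.122, -0.0]
wrist_force: [1.9, -0.6, 0.2]
width: 0.0852
gripper_force: 0.0
```

Emit:
arm_command([
  {"wx":0,"wy":0,"wz":0,"x":-3.2,"y":-1.7,"z":-0.3,"jaw":8.5},
  {"wx":0,"wy":0,"wz":0,"x":-3.2,"y":-1.7,"z":-0.3,"jaw":8.5},
  {"wx":0,"wy":0,"wz":0,"x":-3.2,"y":-1.7,"z":-0.3,"jaw":8.5},
  {"wx":0,"wy":0,"wz":0,"x":-3.2,"y":-1.7,"z":-0.3,"jaw":8.5},
  {"wx":0,"wy":0,"wz":0,"x":-3.2,"y":-1.7,"z":-0.3,"jaw":8.5},
  {"wx":0,"wy":0,"wz":0,"x":-3.2,"y":-1.7,"z":-0.3,"jaw":8.5},
  {"wx":0,"wy":0,"wz":0,"x":-3.2,"y":-1.7,"z":-0.3,"jaw":8.5},
  {"wx":0,"wy":0,"wz":0,"x":-3.2,"y":-1.7,"z":-0.3,"jaw":8.5},
  {"wx":0,"wy":0,"wz":0,"x":-3.2,"y":-1.7,"z":-0.3,"jaw":8.5},
  {"wx":0,"wy":0,"wz":0,"x":-3.2,"y":-1.7,"z":-0.3,"jaw":8.5},
  {"wx":0,"wy":0,"wz":0,"x":0,"y":0,"z":0,"jaw":8.5},
])

```text
time: 1.4
tcp_pos: [0.4312, 0.2992, 0.2644]
tcp_rot: [0.353, 3.12, -0.001]
wrist_force: [-0.5, -0.4, -0.4]
width: 0.0848
gripper_force: 0.0
```

Run:
```python
from h import *
d=snap('wrist','w2');o=robot.observe();print(o['time'],o['tcp_pos'],R.from_rotvec(o['tcp_rot']).as_matrix().round(3).tolist(),o['joint_positions'].round(2))
print('cam',-d['view'][:3,:3].T@d['view'][:3,3])
print('driver top proj',proj(d,[.406,.3016,.142]),'stand',proj(d,[.404,.298,.062]))
cv2.imwrite('pics/w2x.png',cv2.resize(d['img'],(800,600),interpolation=2))
```

```text
1.45 [0.42957193 0.30031881 0.26418025] [[-0.975, 0.222, -0.0], [0.222, 0.975, 0.0], [0.0, 0.0, -1.0]] [ 0.59  0.22  1.62  0.    1.3  -0.76]
cam [0.3502338  0.31655396 0.40617887]
driver top proj [254.63563305 156.24099107] stand [251.93622816 141.63272876]
```

View pics/w2x.png

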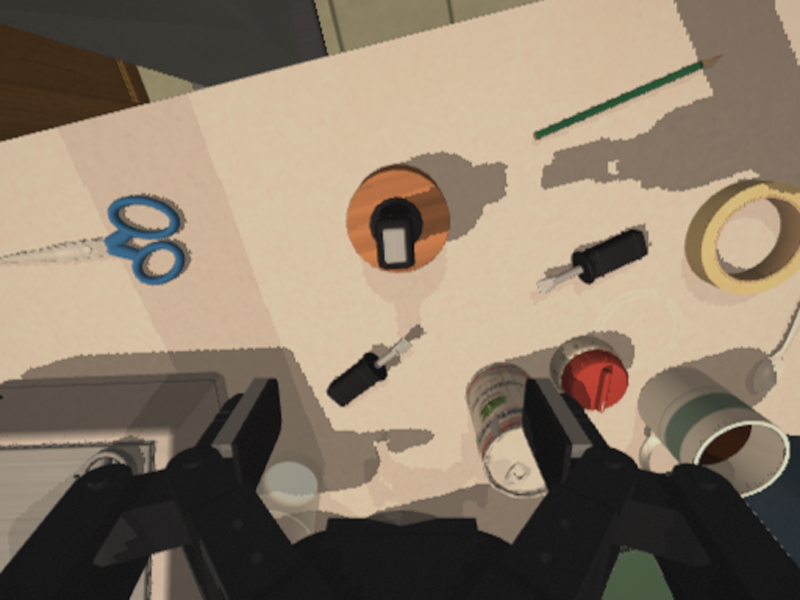

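The wrist view shows the stand at about (398,218) and the handle's bright top at (396,245) (800-wide scale), with its long side nearly along the image vertical. Next I'll measure the handle's angle and centre and the stand's centre.

```bash
cat >> h.py <<'E'
def tool(o):
    return o['tcp_pos'],R.from_rotvec(o['tcp_rot']).as_matrix()
def delta(p,M):
    o=robot.observe(); c,C=tool(o); print('shift cm',(C.T@(np.asarray(p)-c)*100).round(2),'turn',R.from_matrix(C.T@M).as_rotvec().round(3),'q',o['joint_positions'].round(2))
E
python3 - <<'E'
from h import *
d=load('w2');t=load('t0');im=d['img'];g=cv2.cvtColor(im,cv2.COLOR_BGR2GRAY);h=cv2.cvtColor(im,cv2.COLOR_BGR2HSV)
m=np.zeros_like(g);m[143:172,243:264]=((g>110)&(h[...,1]<70))[143:172,243:264]
c=max(cv2.findContours(m,0,2)[0],key=cv2.contourArea);r=cv2.minAreaRect(c);print(r,cv2.contourArea(c))
B=[onz(d,*q,.142) for q in cv2.boxPoints(r)]
B=np.array(B)[:,:2];print('top box',B.round(4).tolist(),'centre',B.mean(0))
E=B[1:]-B[:-1]
for e in E: print(np.linalg.norm(e),np.degrees(np.arctan2(e[1],e[0])))
# black handle bottom region orientation: stand ellipse
def stand(d,box):
    h=cv2.cvtColor(d['img'],cv2.COLOR_BGR2HSV);m=((h[...,0]>5)&(h[...,0]<18)&(h[...,1]>130)&(h[...,2]>60)).astype(np.uint8);k=np.zeros_like(m);a,b,c_,e=box;k[b:e,a:c_]=m[b:e,a:c_]
    c=max(cv2.findContours(k,0,2)[0],key=cv2.contourArea);return cv2.convexHull(c)[:,0].astype(float)
for nm,dd,box in(('w',d,(215,95,295,180)),('t',t,(140,200,185,245))):
    H=stand(dd,box)
    # silhouette of vertical cylinder = hull of top & bottom circles: fit x,y by least squares on support extents
    from scipy.optimize import least_squares
    an=np.linspace(0,2*np.pi,60,endpoint=False);N=np.c_[np.cos(an),np.sin(an)];sup=(H@N.T).max(0)
    def f(p):
        P=[proj(dd,[p[0]+.043*np.cos(a),p[1]+.043*np.sin(a),z]) for z in(0,.062) for a in an];return (np.array(P)@N.T).max(0)-sup
    s=least_squares(f,[.404,.3]);print(nm,s.x,np.abs(s.fun).mean())
E
```

```text
((252.04705810546875, 157.1117706298828), (21.09153938293457, 13.42188835144043), 85.60128784179688) 253.5
top box [[0.3951, 0.2941], [0.397, 0.307], [0.4178, 0.3039], [0.4158, 0.2907]] centre [0.40640608 0.29890682]
0.012993290578842834 81.4413142640147
0.021013032165288662 -8.517331594607196
0.013326525573068789 -98.4451149688545
w [0.40507482 0.30098138] 1.490720127162381
t [0.40668937 0.30331491] 0.6652732731763519
```

Emit:
arm_command([
  {"wx":0,"wy":0,"wz":-0.075,"x":0,"y":0,"z":0,"jaw":8.5},
  {"wx":0,"wy":0,"wz":0,"x":2.3,"y":-0.35,"z":1.8,"jaw":8.5},
  {"wx":0,"wy":0,"wz":0,"x":0,"y":0,"z":4.0,"jaw":8.5},
  {"wx":0,"wy":0,"wz":0,"x":0,"y":0,"z":4.0,"jaw":8.5},
  {"wx":0,"wy":0,"wz":0,"x":0,"y":0,"z":4.0,"jaw":8.5},
  {"wx":0,"wy":0,"wz":0,"x":0,"y":0,"z":3.0,"jaw":8.5},
  {"wx":0,"wy":0,"wz":0,"x":0,"y":0,"z":1.0,"jaw":8.5},
  {"wx":0,"wy":0,"wz":0,"x":0,"y":0,"z":0,"jaw":8.5},
])

```text
time: 2.25
tcp_pos: [0.404, 0.3015, 0.0853]
tcp_rot: [-0.227, -3.131, 0.003]
wrist_force: [-0.4, -1.0, 1.0]
width: 0.0854
gripper_force: 0.0
```

Run:
```python
from h import *
d=snap('wrist','w3');o=robot.observe();print(tool(o))
im=d['img'];cv2.imwrite('pics/w3x.png',cv2.resize(im[150:340,130:385],None,fx=3.1,fy=3.1,interpolation=2))
print(o['wrist_force'])
```

```text
(array([0.40507228, 0.30207517, 0.08671734]), array([[-9.89501218e-01,  1.44524484e-01,  1.11811469e-04],
       [ 1.44524515e-01,  9.89501158e-01,  3.50520178e-04],
       [-5.99788300e-05,  3.62999641e-04, -9.99999932e-01]]))
[ 0.3283314  -0.15672782  1.05501397]
```

View pics/w3x.png

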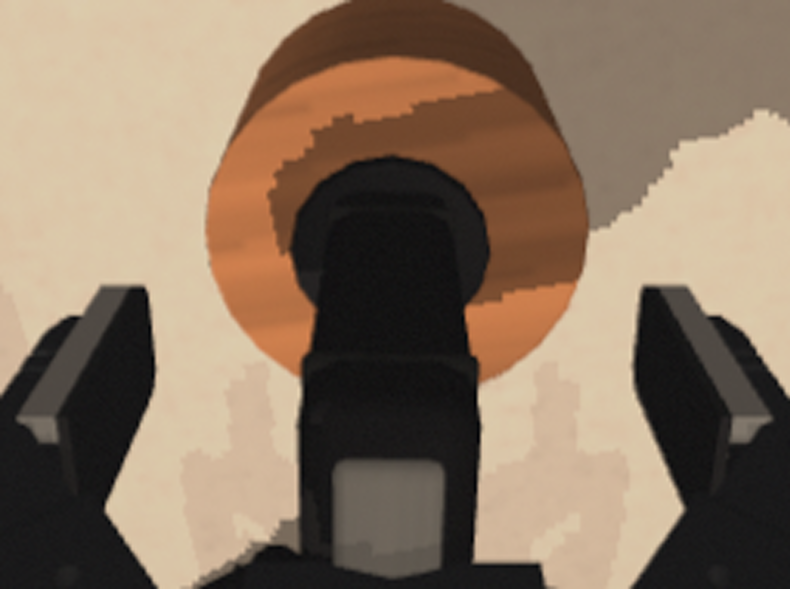

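The crop shows the handle square and centred between the pads, with edges at columns 300–480 and pads at 150 and 640. Closing.

Emit:
arm_command([
  {"wx":0,"wy":0,"wz":0,"x":0,"y":0,"z":0,"jaw":1.5},
  {"wx":0,"wy":0,"wz":0,"x":0,"y":0,"z":0,"jaw":1.5},
  {"wx":0,"wy":0,"wz":0,"x":0,"y":0,"z":0,"jaw":1.5},
  {"wx":0,"wy":0,"wz":0,"x":0,"y":0,"z":0,"jaw":1.5},
  {"wx":0,"wy":0,"wz":0,"x":0,"y":0,"z":0,"jaw":1.5},
  {"wx":0,"wy":0,"wz":0,"x":0,"y":0,"z":0,"jaw":1.5},
  {"wx":0,"wy":0,"wz":0,"x":0,"y":0,"z":0,"jaw":1.5},
], grip_force=90)

```text
time: 3.0
tcp_pos: [0.4056, 0.3015, 0.0871]
tcp_rot: [0.229, 3.132, 0.001]
wrist_force: [0.0, -0.9, 5.9]
width: 0.0229
gripper_force: 87.9
```

Run:
```python
from h import *
o=robot.observe();print(o['time'],tool(o),o['joint_positions'].round(3),o['wrist_force'],o['moment'])
t=load('t0');s=load('s0')
# screws from top picture, refine plane: unit edges
L=(257.2,170.9);Rr=(306.3,181.0)
for z in(.115,.12,.125,.13,.135):
    a=onz(t,*L,z);b=onz(t,*Rr,z);print(z,a,b,np.linalg.norm(a-b),np.arctan2((a-b)[0],(a-b)[1]), proj(s,a),proj(s,b))
```

```text
3.0 (array([0.4055558 , 0.30153647, 0.08708215]), array([[-9.89383941e-01,  1.45321370e-01,  1.05651503e-03],
       [ 1.45322153e-01,  9.89384138e-01,  7.06287938e-04],
       [-9.42660486e-04,  8.52324983e-04, -9.99999192e-01]])) [ 0.617  0.353  1.926 -0.     0.862 -0.808] [ 0.04812376 -0.94308541  5.85015234] [-0.08706212  0.15382411  0.04169957]
0.115 [0.54254157 0.03474859 0.115     ] [ 0.51712966 -0.10025982  0.115     ] 0.13737916019502688 0.18604788924202187 [246.33491232 188.65736835] [269.37658465 176.53752918]
0.12 [0.54150173 0.03471494 0.12      ] [ 0.51618647 -0.09977998  0.12      ] 0.136856665834212 0.1860478892420209 [246.62398723 187.41313355] [269.60688175 175.40301793]
0.125 [0.54046189 0.0346813  0.125     ] [ 0.51524328 -0.09930015  0.125     ] 0.13633417147339716 0.18604788924202148 [246.91424244 186.16381845] [269.83817858 174.26358168]
0.13 [0.53942205 0.03464765 0.13      ] [ 0.51430009 -0.09882031  0.13      ] 0.1358116771125823 0.18604788924202123 [247.20568522 184.90939187] [270.07048169 173.11918826]
0.135 [0.53838221 0.03461401 0.135     ] [ 0.5133569  -0.09834048  0.135     ] 0.1352891827517674 0.18604788924202106 [247.49832285 183.64982238] [270.30379764 171.96980527]
```

The grip is good: width 22.9 mm at 88 N. Lifting clear while I work out the screw poses.

Emit:
arm_command([
  {"wx":0,"wy":0,"wz":0,"x":0,"y":0,"z":-1,"jaw":1.5},
  {"wx":0,"wy":0,"wz":0,"x":0,"y":0,"z":-3,"jaw":1.5},
  {"wx":0,"wy":0,"wz":0,"x":0,"y":0,"z":-4,"jaw":1.5},
  {"wx":0,"wy":0,"wz":0,"x":0,"y":0,"z":-4,"jaw":1.5},
  {"wx":0,"wy":0,"wz":0,"x":0,"y":0,"z":-4,"jaw":1.5},
  {"wx":0,"wy":0,"wz":0,"x":0,"y":0,"z":-4,"jaw":1.5},
  {"wx":0,"wy":0,"wz":0,"x":0,"y":0,"z":0,"jaw":1.5},
])

```text
time: 3.7
tcp_pos: [0.4072, 0.3029, 0.2924]
tcp_rot: [0.228, 3.124, 0.012]
wrist_force: [0.3, 0.3, -1.7]
width: 0.0232
gripper_force: 88.3
```

```bash
cat >> h.py <<'E'
YAW=-0.186
def frame(yaw=YAW):
    a=26*np.pi/180; Z=R.from_euler('z',yaw).as_matrix()
    return Z@[np.cos(a),0,np.sin(a)], Z@[0,1,0], Z@[-np.sin(a),0,np.cos(a)]   # up-slope, left, out
def pose(S,th,h,tip=.080):
    """tool pose with blade at screw angle th, tip h above mouth centre S"""
    u,l,a=frame(); x=-(R.from_rotvec(-th*a).apply(u)); M=np.c_[x,np.cross(-a,x),-a]
    return S+(h+tip)*a, M
def onplane(d,u_,v_,S):
    n=frame()[2]; o,r=ray(d,u_,v_); return o+r*((S-o)@n)/(r@n)
E
python3 - <<'E'
from h import *
t=load('t0')
SL=onz(t,257.2,170.9,.129);SR=onz(t,306.3,181.,.129);u,l,a=frame();print(SL,SR)
for S,e in((SL,((190,128),(165,208))),(SR,((578,205),(562,292)))):
    P=[onplane(t,235+x/8,150+y/8,S) for x,y in e]; d=P[0]-P[1]; print('theta',-np.arctan2(d@l,d@u),np.linalg.norm(d))
delta(*pose(SL,.2,.06))
# intermediate positions
o=robot.observe();print(tool(o)[0])
print(pose(SL,.2,.06)[0])
E
```

```text
[0.53963002 0.03465438 0.129     ] [ 0.51448873 -0.09891628  0.129     ]
theta 0.10856690192163337 0.02941220134543707
theta -0.03797209493636636 0.03093995141722459
shift cm [-10.83 -24.4    3.64] turn [-0.027 -0.446  0.234] q [ 0.62  0.17  1.61  0.    1.35 -0.81]
[0.40723359 0.30289508 0.29237904]
[0.47931661 0.04600386 0.25483117]
```

Emit:
arm_command([
  {"wx":0,"wy":0,"wz":0,"x":-1.55,"y":-3.5,"z":0.4,"jaw":1.5},
  {"wx":0,"wy":0,"wz":0,"x":-1.55,"y":-3.5,"z":0.4,"jaw":1.5},
  {"wx":0,"wy":0,"wz":0,"x":-1.55,"y":-3.5,"z":0.4,"jaw":1.5},
  {"wx":0,"wy":0,"wz":0,"x":-1.55,"y":-3.5,"z":0.4,"jaw":1.5},
  {"wx":0,"wy":0,"wz":0,"x":-1.55,"y":-3.5,"z":0.4,"jaw":1.5},
  {"wx":0,"wy":0,"wz":0,"x":-1.55,"y":-3.5,"z":0.4,"jaw":1.5},
  {"wx":0,"wy":0,"wz":0,"x":-1.55,"y":-3.4,"z":0.4,"jaw":1.5},
  {"wx":-0.007,"wy":-0.112,"wz":0.058,"x":0,"y":0,"z":0,"jaw":1.5},
  {"wx":-0.007,"wy":-0.112,"wz":0.058,"x":0,"y":0,"z":0,"jaw":1.5},
  {"wx":-0.007,"wy":-0.112,"wz":0.058,"x":0,"y":0,"z":0,"jaw":1.5},
  {"wx":-0.007,"wy":-0.112,"wz":0.058,"x":0,"y":0,"z":0,"jaw":1.5},
  {"wx":0,"wy":0,"wz":0,"x":0,"y":0,"z":0,"jaw":1.5},
])

```text
time: 4.9
tcp_pos: [0.4724, 0.0442, 0.2553]
tcp_rot: [0.509, 2.652, -0.009]
wrist_force: [-0.5, -0.3, -2.7]
width: 0.0232
gripper_force: 89.1
```

Run:
```python
from h import *
t=load('t0');SL=onz(t,257.2,170.9,.129);SR=onz(t,306.3,181.,.129)
d=snap('wrist','w4');o=robot.observe();print(o['time'],tool(o));delta(*pose(SL,.2,.06))
c,C=tool(o)
print('proj SL',proj(d,SL),'SR',proj(d,SR),'tip',proj(d,c+.08*C[:,2]))
cv2.imwrite('pics/w4x.png',cv2.resize(d['img'],(800,600),interpolation=2))
```

```text
4.95 (array([0.47464712, 0.0443779 , 0.25667806]), array([[-0.83605214,  0.35319068,  0.41984898],
       [ 0.35063833,  0.93253136, -0.08624401],
       [-0.42198292,  0.07511065, -0.90348702]]))
shift cm [-0.26  0.3   0.35] turn [-0.009 -0.009  0.009] q [ 0.17 -0.04  2.02 -0.23  0.76 -0.88]
proj SL [263.06236948 181.19437171] SR [143.92910461 203.05685985] tip [259.59904795 198.82856806]
```

View pics/w4x.png

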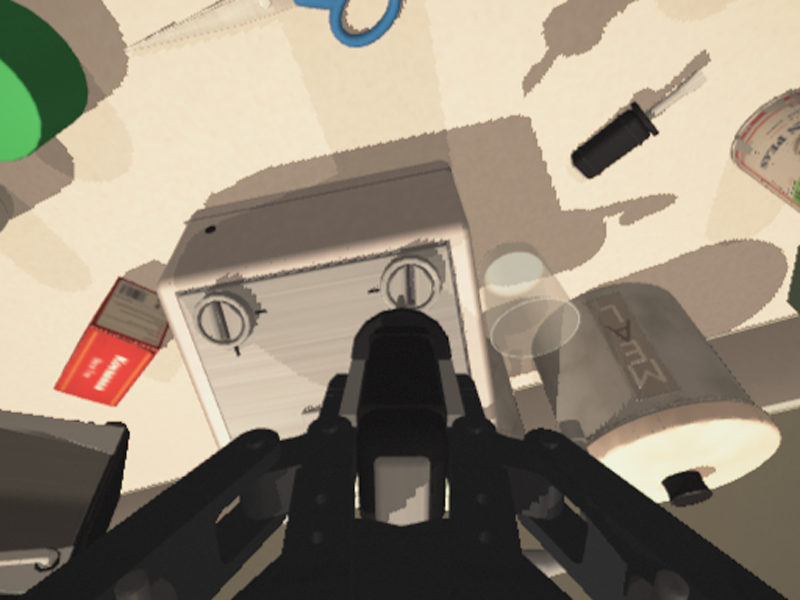

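The wrist view shows the left slot at about (408,283) and the right at (223,320) (800-wide scale), within 2 px of my predictions. The guard hides the tip. I'll refine the centres and slot angles from the dark slot pixels in both views.

Run:
```python
from h import *
t=load('t0');w=load('w4');u,l,a=frame()
SL=onz(t,257.2,170.9,.129);SR=onz(t,306.3,181.,.129)
def slot(d,c,rad):
    g=cv2.cvtColor(d['img'],cv2.COLOR_BGR2GRAY);k=8
    x0,y0=int(c[0])-16,int(c[1])-16
    G=cv2.resize(g[y0:y0+33,x0:x0+33],None,fx=k,fy=k,interpolation=2)
    cc=(np.array(c)-[x0,y0]+.5)*k
    yy,xx=np.mgrid[:G.shape[0],:G.shape[1]];disk=np.hypot(xx-cc[0],yy-cc[1])<rad*k
    th=cv2.threshold(G[disk][None],0,255,cv2.THRESH_OTSU)[0]
    m=(disk&(G<th)).astype(np.uint8);n,lab,st,ce=cv2.connectedComponentsWithStats(m);i=1+st[1:,4].argmax()
    P=np.argwhere(lab==i)[:,::-1].astype(float);mu=P.mean(0);ev=np.linalg.svd(P-mu,full_matrices=False)[2][0]
    f=lambda q:(q/k-.5)+[x0,y0]
    return f(mu),f(mu+ev*60),f(mu-ev*60),st[i,4]/k/k
for nm,S,ct,cw in(('L',SL,(257.2,170.9),(261.1,181.1)),('R',SR,(306.3,181.),(142.7,204.8))):
    A=slot(t,ct,5.);B=slot(w,cw,9.)
    print(nm,A[0],B[0],A[3],B[3],'tri mask',tri((t,*A[0]),(w,*B[0])),'tri eye',tri((t,*ct),(w,*cw)))
    for d,s in((t,A),(w,B)):
        e=onplane(d,*s[1],S)-onplane(d,*s[2],S);
        if e@u<0:e=-e
        print('  th',-np.arctan2(e@l,e@u), onplane(d,*s[0],S))
# yaw from tick-independent cue: screw line in w4
e=onplane(w,261.1,181.1,SL)-onplane(w,142.7,204.8,SL);print('yaw',-np.arctan2(e[0],e[1]),np.linalg.norm(e))
# lower edge of cover in w4: (187,290)-(450,243) /1.5625 
p=onplane(w,187/1.5625,290/1.5625,SL);q=onplane(w,450/1.5625,243/1.5625,SL);e=q-p;print('yaw edge',-np.arctan2(e[0],e[1]))
```

```text
L [256.70913462 171.0647703 ] [261.82240427 181.12583671] 29.25 100.375 tri mask [0.53850249 0.03482616 0.13006593] tri eye [0.53932579 0.03365538 0.12866679]
  th 0.003077726383963405 [0.53921186 0.03598045 0.12867996]
  th 0.1554105575129434 [0.53909619 0.03342293 0.1288552 ]
R [305.76271315 180.92943057] [140.99087191 205.30914999] 25.65625 106.984375 tri mask [ 0.51228306 -0.09771115  0.13547624] tri eye [ 0.51364177 -0.09870785  0.13256573]
  th 0.021178084106001735 [ 0.51466201 -0.09746386  0.12895206]
  th 0.05929235393974032 [ 0.51547212 -0.10330056  0.1298668 ]
yaw -0.1711008020821404 0.1358943253374981
yaw edge -0.19516481262764582
```

```bash
cat >> h.py <<'E'
SL=np.array([.539,.0345,.129]);SR=np.array([.5143,-.0987,.1300])
E
python3 - <<'E'
from h import *
delta(*pose(SL,.12,.012))
E
```

```text
shift cm [-0.25  0.31  5.12] turn [-0.009 -0.01  -0.071] q [ 0.17 -0.04  2.02 -0.23  0.76 -0.88]
```

Emit:
arm_command([
  {"wx":-0.009,"wy":-0.01,"wz":-0.071,"x":0,"y":0,"z":0,"jaw":1.5},
  {"wx":0,"wy":0,"wz":0,"x":-0.25,"y":0.3,"z":2.0,"jaw":1.5},
  {"wx":0,"wy":0,"wz":0,"x":0,"y":0,"z":2.0,"jaw":1.5},
  {"wx":0,"wy":0,"wz":0,"x":0,"y":0,"z":1.1,"jaw":1.5},
  {"wx":0,"wy":0,"wz":0,"x":0,"y":0,"z":0,"jaw":1.5},
  {"wx":0,"wy":0,"wz":0,"x":0,"y":0,"z":0,"jaw":1.5},
])

```text
time: 5.55
tcp_pos: [0.5028, 0.0421, 0.214]
tcp_rot: [0.413, 2.651, -0.019]
wrist_force: [-0.4, -0.7, -1.4]
width: 0.0229
gripper_force: 89.1
```

Run:
```python
from h import *
delta(*pose(SL,.12,.012));delta(*pose(SL,.12,-.006));o=robot.observe();print(o['wrist_force'],o['moment'])
```

```text
shift cm [ 0.39 -0.13  0.05] turn [ 0.001  0.005 -0.003] q [ 0.15  0.04  2.06 -0.26  0.62 -0.93]
shift cm [ 0.4  -0.13  1.85] turn [ 0.001  0.005 -0.003] q [ 0.15  0.04  2.06 -0.26  0.62 -0.93]
[-0.43000337 -0.7433238  -1.42793683] [ 0.06840905  0.31568698 -0.01534878]
```

Pose readings look noisy by 1–2 mm, so I'll average several.

```bash
cat >> h.py <<'E'
def avg(n=8):
    A=[]
    for i in range(n):
        robot.get_image('top');A.append(robot.observe())
    o=dict(A[-1]);o['tcp_pos']=np.mean([x['tcp_pos'] for x in A],0);o['sd']=np.std([x['tcp_pos'] for x in A],0)
    o['tcp_rot']=R.from_rotvec([x['tcp_rot'] for x in A]).mean().as_rotvec()
    for k in('wrist_force','moment'):o[k]=np.mean([x[k] for x in A],0)
    return o
def delta2(o,*T):
    c,C=tool(o)
    for p,M in T: print('shift cm',(C.T@(p-c)*100).round(2),'turn',R.from_matrix(C.T@M).as_rotvec().round(3))
    print('t',o['time'],'q',o['joint_positions'].round(2),'F tool',(C.T@o['wrist_force']).round(1),'M',(C.T@o['moment']).round(2))
E
python3 - <<'E'
from h import *
o=avg();print(o['sd']);delta2(o,pose(SL,.12,.012),pose(SL,.12,-.006))
E
```

```text
[2.13085103e-04 3.83610891e-05 1.63057275e-04]
shift cm [ 0.39 -0.14  0.12] turn [ 0.002  0.006 -0.003]
shift cm [ 0.4  -0.14  1.92] turn [ 0.002  0.006 -0.003]
t 5.95 q [ 0.15  0.04  2.06 -0.26  0.62 -0.93] F tool [ 0.8 -0.3  1.4] M [0.04 0.33 0.  ]
```

Emit:
arm_command([
  {"wx":0,"wy":0,"wz":0,"x":0.4,"y":-0.14,"z":0,"jaw":1.5},
  {"wx":0,"wy":0,"wz":0,"x":0,"y":0,"z":0.6,"jaw":1.5},
  {"wx":0,"wy":0,"wz":0,"x":0,"y":0,"z":0.5,"jaw":1.5},
  {"wx":0,"wy":0,"wz":0,"x":0,"y":0,"z":0.4,"jaw":1.5},
  {"wx":0,"wy":0,"wz":0,"x":0,"y":0,"z":0.4,"jaw":1.5},
  {"wx":0,"wy":0,"wz":0,"x":0,"y":0,"z":0,"jaw":1.5},
])

```text
time: 6.55
tcp_pos: [0.5081, 0.0405, 0.2018]
tcp_rot: [0.413, 2.641, -0.017]
wrist_force: [-29.6, 2.1, 44.3]
width: 0.0229
gripper_force: 96.2
```

Run:
```python
from h import *
o=avg(4);delta2(o,pose(SL,.12,-.006),pose(SL,.12,0))
```

```text
shift cm [ 0.36 -0.06  0.53] turn [ 0.004  0.015 -0.005]
shift cm [ 0.35 -0.06 -0.07] turn [ 0.004  0.015 -0.005]
t 6.75 q [ 0.15  0.06  2.08 -0.27  0.57 -0.92] F tool [  5.   -4.3 -53. ] M [1.02 1.57 0.  ]
```

The blade meets something at about mouth level with 53 N on it, so it is probably on the face or the bevel. I'll ease off and feel sideways with light pressure.

Emit:
arm_command([
  {"wx":0,"wy":0,"wz":0,"x":0,"y":0,"z":-0.35,"jaw":1.5},
  {"wx":0,"wy":0,"wz":0.03,"x":0.1,"y":-0.1,"z":0,"jaw":1.5},
  {"wx":0,"wy":0,"wz":0,"x":0.1,"y":-0.1,"z":0,"jaw":1.5},
  {"wx":0,"wy":0,"wz":0,"x":0,"y":0,"z":0,"jaw":1.5},
])

```text
time: 7.15
tcp_pos: [0.5062, 0.0406, 0.2018]
tcp_rot: [0.451, 2.633, -0.003]
wrist_force: [-8.7, 3.9, 19.9]
width: 0.023
gripper_force: 92.0
```

Run:
```python
from h import *
o=avg(3);delta2(o,pose(SL,.12,-.006),pose(SL,.12,0))
```

```text
shift cm [ 0.2  -0.03  0.61] turn [ 0.007  0.015 -0.034]
shift cm [ 0.19 -0.02  0.01] turn [ 0.007  0.015 -0.034]
t 7.3 q [ 0.15  0.05  2.08 -0.27  0.57 -0.89] F tool [  0.1   2.4 -22.1] M [-0.56  0.25 -0.02]
```

Emit:
arm_command([
  {"wx":0,"wy":0,"wz":0.05,"x":0,"y":0.1,"z":0,"jaw":1.5},
  {"wx":0,"wy":0,"wz":0.05,"x":0,"y":0,"z":0,"jaw":1.5},
  {"wx":0,"wy":0,"wz":0.05,"x":0,"y":0,"z":0,"jaw":1.5},
  {"wx":0,"wy":0,"wz":0,"x":0,"y":0,"z":0,"jaw":1.5},
])

```text
time: 7.7
tcp_pos: [0.5062, 0.0409, 0.2018]
tcp_rot: [0.648, 2.594, 0.043]
wrist_force: [-9.8, 2.0, 20.8]
width: 0.023
gripper_force: 92.2
```

Run:
```python
from h import *
o=avg(3);delta2(o,pose(SL,.12,-.006),pose(SL,.12,0))
```

```text
shift cm [ 0.18 -0.09  0.61] turn [ 0.007  0.014 -0.184]
shift cm [ 0.17 -0.08  0.01] turn [ 0.007  0.014 -0.184]
t 7.85 q [ 0.15  0.05  2.08 -0.27  0.57 -0.74] F tool [ -1.    0.4 -22.5] M [ 0.04  0.08 -0.06]
```

Emit:
arm_command([
  {"wx":0,"wy":0,"wz":0.05,"x":0,"y":0,"z":0,"jaw":1.5},
  {"wx":0,"wy":0,"wz":0.05,"x":0,"y":0,"z":0,"jaw":1.5},
  {"wx":0,"wy":0,"wz":0.05,"x":0,"y":0,"z":0,"jaw":1.5},
  {"wx":0,"wy":0,"wz":0,"x":0,"y":0,"z":0,"jaw":1.5},
])

```text
time: 8.25
tcp_pos: [0.5061, 0.0407, 0.2018]
tcp_rot: [0.841, 2.54, 0.09]
wrist_force: [-10.3, 0.4, 21.1]
width: 0.0231
gripper_force: 92.2
```

Run:
```python
from h import *
o=avg(3);delta2(o,pose(SL,.12,-.006),pose(SL,.12,0))
d=snap('wrist','w5')
cv2.imwrite('pics/w5x.png',cv2.resize(d['img'][140:240,190:320],None,fx=6,fy=6,interpolation=2))
print(proj(d,SL))
```

```text
shift cm [ 0.17 -0.09  0.6 ] turn [ 0.007  0.014 -0.333]
shift cm [ 0.16 -0.08  0.  ] turn [ 0.007  0.014 -0.333]
t 8.4 q [ 0.15  0.05  2.08 -0.27  0.57 -0.59] F tool [ -0.9  -0.6 -23. ] M [ 0.25 -0.05 -0.1 ]
[256.21035727 192.81660855]
```

View pics/w5x.png

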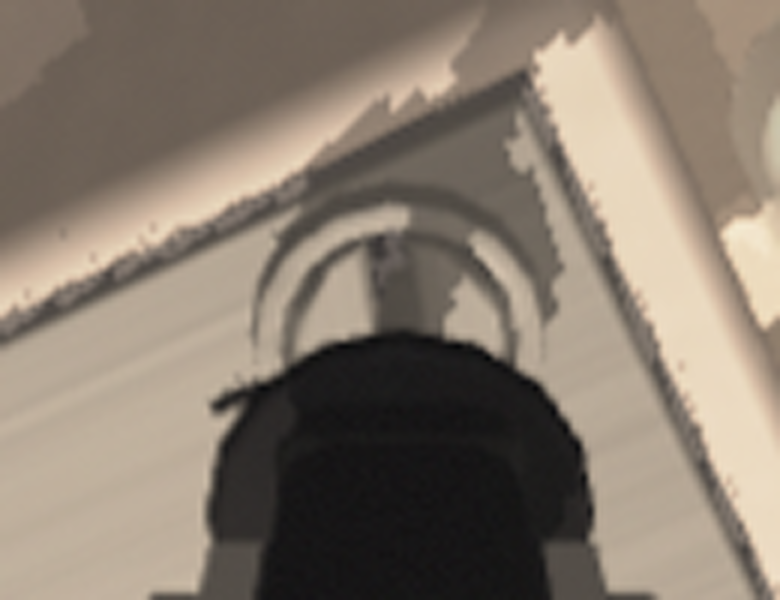

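The crop shows the slot still lined up with the tool after turning to 0.45 rad: it is vertical in the image at column ~400, the collar's middle. So the blade is engaged and the screw follows, with Mz about 0.1 N m. I'll keep turning.

Emit:
arm_command([
  {"wx":0,"wy":0,"wz":0.1,"x":0,"y":0,"z":0.1,"jaw":1.5},
  {"wx":0,"wy":0,"wz":0.1,"x":0,"y":0,"z":0,"jaw":1.5},
  {"wx":0,"wy":0,"wz":0.1,"x":0,"y":0,"z":0,"jaw":1.5},
  {"wx":0,"wy":0,"wz":0.1,"x":0,"y":0,"z":0,"jaw":1.5},
  {"wx":0,"wy":0,"wz":0.1,"x":0,"y":0,"z":0,"jaw":1.5},
  {"wx":0,"wy":0,"wz":0.1,"x":0,"y":0,"z":0,"jaw":1.5},
  {"wx":0,"wy":0,"wz":0.1,"x":0,"y":0,"z":0,"jaw":1.5},
  {"wx":0,"wy":0,"wz":0,"x":0,"y":0,"z":0,"jaw":1.5},
])

```text
time: 9.25
tcp_pos: [0.5055, 0.04, 0.2013]
tcp_rot: [1.685, 2.126, 0.303]
wrist_force: [-17.2, -1.3, 28.9]
width: 0.023
gripper_force: 93.4
```

Run:
```python
from h import *
o=avg(3);delta2(o,pose(SL,1.17,-.006),pose(SL,1.77,0))
```

```text
shift cm [ 0.12 -0.08  0.58] turn [0.013 0.004 0.017]
shift cm [ 0.12 -0.07 -0.02] turn [ 0.014 -0.     0.617]
t 9.4 q [ 0.15  0.05  2.08 -0.27  0.57  0.11] F tool [ -3.   -2.4 -33.6] M [ 0.91 -0.63 -0.09]
```

Steady friction torque, so the blade is still in the slot. Next: 0.65 more, and the torque should jump at the stop.

Emit:
arm_command([
  {"wx":0,"wy":0,"wz":0.1,"x":0,"y":0,"z":0,"jaw":1.5},
  {"wx":0,"wy":0,"wz":0.1,"x":0,"y":0,"z":0,"jaw":1.5},
  {"wx":0,"wy":0,"wz":0.1,"x":0,"y":0,"z":0,"jaw":1.5},
  {"wx":0,"wy":0,"wz":0.1,"x":0,"y":0,"z":0,"jaw":1.5},
  {"wx":0,"wy":0,"wz":0.1,"x":0,"y":0,"z":0,"jaw":1.5},
  {"wx":0,"wy":0,"wz":0.1,"x":0,"y":0,"z":0,"jaw":1.5},
  {"wx":0,"wy":0,"wz":0.05,"x":0,"y":0,"z":0,"jaw":1.5},
  {"wx":0,"wy":0,"wz":0,"x":0,"y":0,"z":0,"jaw":1.5},
])

```text
time: 10.2
tcp_pos: [0.5045, 0.0399, 0.2008]
tcp_rot: [2.332, 1.516, 0.478]
wrist_force: [-20.1, 0.3, 30.0]
width: 0.0229
gripper_force: 93.8
```

Run:
```python
from h import *
o=avg(3);delta2(o,pose(SL,1.77,0))
```

```text
shift cm [ 0.1  -0.03 -0.02] turn [ 0.011 -0.003 -0.033]
t 10.35 q [ 0.15  0.05  2.09 -0.27  0.58  0.76] F tool [ -4.6  -2.9 -36.1] M [ 0.87 -1.05 -0.22]
```

Emit:
arm_command([
  {"wx":0,"wy":0,"wz":0.06,"x":0,"y":0,"z":0,"jaw":1.5},
  {"wx":0,"wy":0,"wz":0.06,"x":0,"y":0,"z":0,"jaw":1.5},
  {"wx":0,"wy":0,"wz":0,"x":0,"y":0,"z":0,"jaw":1.5},
])

```text
time: 10.65
tcp_pos: [0.5042, 0.04, 0.2006]
tcp_rot: [2.432, 1.383, 0.506]
wrist_force: [-20.6, 0.8, 31.5]
width: 0.0231
gripper_force: 93.9
```

Run:
```python
from h import *
o=avg(3);delta2(o,pose(SL,1.77,0))
```

```text
shift cm [ 0.1  -0.01 -0.02] turn [ 0.011 -0.004 -0.151]
t 10.8 q [ 0.15  0.05  2.09 -0.27  0.58  0.88] F tool [ -4.1  -3.7 -36.5] M [ 0.96 -1.09 -0.62]
```

The torque rose to 0.62 N m, so the left screw is at its stop. Relieving slightly and withdrawing along the axis.

Emit:
arm_command([
  {"wx":0,"wy":0,"wz":-0.14,"x":0,"y":0,"z":-0.3,"jaw":1.5},
  {"wx":0,"wy":0,"wz":0,"x":0,"y":0,"z":-1,"jaw":1.5},
  {"wx":0,"wy":0,"wz":0,"x":0,"y":0,"z":-2,"jaw":1.5},
  {"wx":0,"wy":0,"wz":0,"x":0,"y":0,"z":-2,"jaw":1.5},
  {"wx":0,"wy":0,"wz":0,"x":0,"y":0,"z":0,"jaw":1.5},
])

```text
time: 11.3
tcp_pos: [0.4808, 0.0449, 0.2457]
tcp_rot: [2.32, 1.537, 0.471]
wrist_force: [0.8, -0.7, -1.7]
width: 0.0229
gripper_force: 89.3
```

Run:
```python
from h import *
o=avg(3);delta2(o,pose(SL,1.77,0.03),pose(SR,.1,.03))
```

```text
shift cm [0.16 0.31 1.89] turn [ 0.004 -0.002 -0.015]
shift cm [-13.06   3.26   1.81] turn [ 0.005  0.002 -1.685]
t 11.45 q [ 0.17 -0.03  2.05 -0.24  0.7   0.72] F tool [-0.  -1.4  1.6] M [ 0.32 -0.11 -0.01]
```

Emit:
arm_command([
  {"wx":0,"wy":0,"wz":0,"x":-3.26,"y":0.8,"z":0,"jaw":1.5},
  {"wx":0,"wy":0,"wz":0,"x":-3.26,"y":0.8,"z":0,"jaw":1.5},
  {"wx":0,"wy":0,"wz":0,"x":-3.26,"y":0.8,"z":0,"jaw":1.5},
  {"wx":0,"wy":0,"wz":0,"x":-3.26,"y":0.8,"z":0,"jaw":1.5},
  {"wx":0,"wy":0,"wz":-0.14,"x":0,"y":0,"z":0,"jaw":1.5},
  {"wx":0,"wy":0,"wz":-0.14,"x":0,"y":0,"z":0,"jaw":1.5},
  {"wx":0,"wy":0,"wz":-0.14,"x":0,"y":0,"z":0,"jaw":1.5},
  {"wx":0,"wy":0,"wz":-0.14,"x":0,"y":0,"z":0,"jaw":1.5},
  {"wx":0,"wy":0,"wz":-0.14,"x":0,"y":0,"z":0,"jaw":1.5},
  {"wx":0,"wy":0,"wz":-0.14,"x":0,"y":0,"z":0,"jaw":1.5},
  {"wx":0,"wy":0,"wz":-0.14,"x":0,"y":0,"z":0,"jaw":1.5},
  {"wx":0,"wy":0,"wz":-0.14,"x":0,"y":0,"z":0,"jaw":1.5},
])

```text
time: 12.65
tcp_pos: [0.4586, -0.088, 0.2436]
tcp_rot: [1.104, 2.458, 0.147]
wrist_force: [0.8, -0.7, -1.0]
width: 0.0229
gripper_force: 89.3
```

Emit:
arm_command([
  {"wx":0,"wy":0,"wz":-0.14,"x":0,"y":0,"z":0,"jaw":1.5},
  {"wx":0,"wy":0,"wz":-0.14,"x":0,"y":0,"z":0,"jaw":1.5},
  {"wx":0,"wy":0,"wz":-0.14,"x":0,"y":0,"z":0,"jaw":1.5},
  {"wx":0,"wy":0,"wz":-0.14,"x":0,"y":0,"z":0,"jaw":1.5},
  {"wx":0,"wy":0,"wz":0,"x":0,"y":0,"z":0,"jaw":1.5},
  {"wx":0,"wy":0,"wz":0,"x":0,"y":0,"z":0,"jaw":1.5},
])

```text
time: 13.25
tcp_pos: [0.4588, -0.088, 0.2443]
tcp_rot: [0.391, 2.656, -0.024]
wrist_force: [-0.3, 1.3, -1.0]
width: 0.0226
gripper_force: 89.3
```

Run:
```python
from h import *
o=avg(3);delta2(o,pose(SR,.1,.03),pose(SR,.1,.012))
w=snap('wrist','w6');u,l,a=frame()
c=proj(w,SR);print('SR proj',c,'SL',proj(w,SL))
g=cv2.cvtColor(w['img'],cv2.COLOR_BGR2GRAY)
x0,y0=int(c[0])-35,int(c[1])-35
A=cv2.resize(w['img'][y0:y0+70,x0:x0+70],(500,500),interpolation=2)
q=proj(w,SL);x1,y1=int(q[0])-20,int(q[1])-20
B=cv2.resize(w['img'][y1:y1+40,x1:x1+40],(280,280),interpolation=2)
O=np.zeros((500,790,3),np.uint8);O[:,:500]=A;O[:280,510:]=B;cv2.imwrite('pics/w6x.png',O);print(x0,y0,x1,y1)
```

```text
shift cm [-0.03 -0.03  1.78] turn [ 0.001  0.004 -0.006]
shift cm [-0.02 -0.03  3.58] turn [ 0.001  0.004 -0.006]
t 13.4 q [-0.23 -0.07  2.08  0.03  0.67 -1.53] F tool [0.4 0.2 1.9] M [0.02 0.33 0.01]
SR proj [257.55565333 179.41538213] SL [390.59882365 164.89156857]
222 144 370 144
```

View pics/w6x.png

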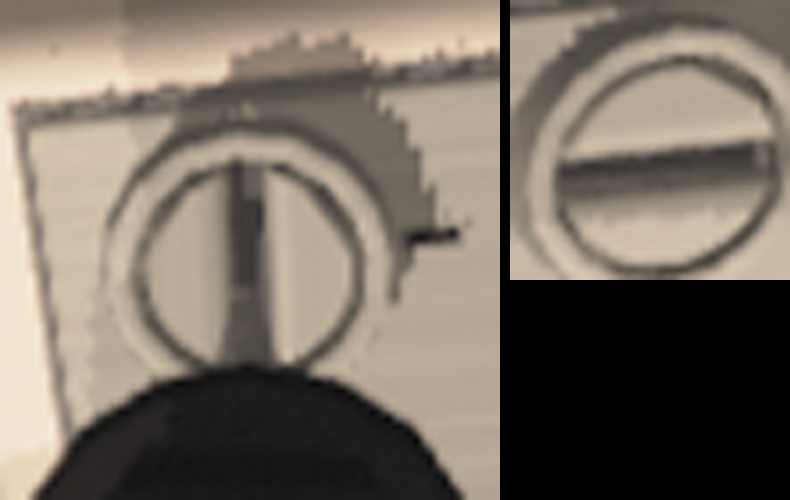

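That was the tenth and last picture. The left slot is level, so it is locked. The right slot is in line with the blade at column ~248 of the crop, within 1 px of the prediction. Going in on the right screw.

Emit:
arm_command([
  {"wx":0,"wy":0,"wz":0,"x":0,"y":0,"z":2,"jaw":1.5},
  {"wx":0,"wy":0,"wz":0,"x":0,"y":0,"z":1.6,"jaw":1.5},
  {"wx":0,"wy":0,"wz":0,"x":0,"y":0,"z":0,"jaw":1.5},
  {"wx":0,"wy":0,"wz":0,"x":0,"y":0,"z":0,"jaw":1.5},
])

```text
time: 13.85
tcp_pos: [0.4748, -0.0908, 0.2132]
tcp_rot: [0.387, 2.655, -0.025]
wrist_force: [0.2, -0.1, -0.9]
width: 0.0232
gripper_force: 89.4
```

Run:
```python
from h import *
o=avg(3);delta2(o,pose(SR,.1,0))
```

```text
shift cm [ 0.09 -0.05  1.3 ] turn [ 0.001  0.006 -0.004]
t 14.0 q [-0.22 -0.01  2.11  0.03  0.58 -1.53] F tool [0.4 0.1 1.2] M [ 0.06  0.3  -0.01]
```

Emit:
arm_command([
  {"wx":0,"wy":0,"wz":0,"x":0.1,"y":-0.05,"z":0.5,"jaw":1.5},
  {"wx":0,"wy":0,"wz":0,"x":0,"y":0,"z":0.4,"jaw":1.5},
  {"wx":0,"wy":0,"wz":0,"x":0,"y":0,"z":0.3,"jaw":1.5},
  {"wx":0,"wy":0,"wz":0,"x":0,"y":0,"z":0.3,"jaw":1.5},
  {"wx":0,"wy":0,"wz":0,"x":0,"y":0,"z":0,"jaw":1.5},
])

```text
time: 14.5
tcp_pos: [0.4799, -0.0921, 0.2009]
tcp_rot: [0.386, 2.654, -0.025]
wrist_force: [-13.0, 1.8, 17.8]
width: 0.0234
gripper_force: 92.7
```

Run:
```python
from h import *
o=avg(3);delta2(o,pose(SR,.1,0))
```

```text
shift cm [-0.05 -0.   -0.09] turn [ 0.001  0.006 -0.003]
t 14.65 q [-0.22  0.02  2.12  0.03  0.54 -1.53] F tool [  4.2  -0.5 -21.1] M [ 0.13  1.31 -0.01]
```

Emit:
arm_command([
  {"wx":0,"wy":0,"wz":0.08,"x":-0.1,"y":0,"z":0.1,"jaw":1.5},
  {"wx":0,"wy":0,"wz":0.08,"x":0,"y":0,"z":0,"jaw":1.5},
  {"wx":0,"wy":0,"wz":0.08,"x":0,"y":0,"z":0,"jaw":1.5},
  {"wx":0,"wy":0,"wz":0.08,"x":0,"y":0,"z":0,"jaw":1.5},
  {"wx":0,"wy":0,"wz":0.08,"x":0,"y":0,"z":0,"jaw":1.5},
  {"wx":0,"wy":0,"wz":0,"x":0,"y":0,"z":0,"jaw":1.5},
])

```text
time: 15.25
tcp_pos: [0.4807, -0.0922, 0.2012]
tcp_rot: [0.908, 2.527, 0.101]
wrist_force: [-17.4, 5.6, 24.6]
width: 0.023
gripper_force: 93.4
```

Run:
```python
from h import *
o=avg(3);delta2(o,pose(SR,.5,0))
```

```text
shift cm [ 0.03 -0.04 -0.11] turn [ 0.004  0.005 -0.003]
t 15.4 q [-0.22  0.02  2.12  0.04  0.54 -1.13] F tool [  6.2  -1.9 -29.7] M [ 0.54  1.73 -0.05]
```

Emit:
arm_command([
  {"wx":0,"wy":0,"wz":0.1,"x":0,"y":0,"z":0,"jaw":1.5},
  {"wx":0,"wy":0,"wz":0.1,"x":0,"y":0,"z":0,"jaw":1.5},
  {"wx":0,"wy":0,"wz":0.1,"x":0,"y":0,"z":0,"jaw":1.5},
  {"wx":0,"wy":0,"wz":0.1,"x":0,"y":0,"z":0,"jaw":1.5},
  {"wx":0,"wy":0,"wz":0.1,"x":0,"y":0,"z":0,"jaw":1.5},
  {"wx":0,"wy":0,"wz":0.1,"x":0,"y":0,"z":0,"jaw":1.5},
  {"wx":0,"wy":0,"wz":0.1,"x":0,"y":0,"z":0,"jaw":1.5},
  {"wx":0,"wy":0,"wz":0,"x":0,"y":0,"z":0,"jaw":1.5},
])

```text
time: 16.2
tcp_pos: [0.4808, -0.0922, 0.2012]
tcp_rot: [1.744, 2.091, 0.313]
wrist_force: [-17.6, 3.6, 23.2]
width: 0.023
gripper_force: 93.2
```

Run:
```python
from h import *
o=avg(3);delta2(o,pose(SR,1.2,0))
```

```text
shift cm [-0.   -0.06 -0.11] turn [ 0.006  0.001 -0.003]
t 16.35 q [-0.22  0.02  2.12  0.04  0.54 -0.43] F tool [  3.6  -5.4 -29.7] M [ 1.5   0.95 -0.07]
```

Emit:
arm_command([
  {"wx":0,"wy":0,"wz":0.1,"x":0,"y":0,"z":0,"jaw":1.5},
  {"wx":0,"wy":0,"wz":0.1,"x":0,"y":0,"z":0,"jaw":1.5},
  {"wx":0,"wy":0,"wz":0.1,"x":0,"y":0,"z":0,"jaw":1.5},
  {"wx":0,"wy":0,"wz":0.1,"x":0,"y":0,"z":0,"jaw":1.5},
  {"wx":0,"wy":0,"wz":0.1,"x":0,"y":0,"z":0,"jaw":1.5},
  {"wx":0,"wy":0,"wz":0.1,"x":0,"y":0,"z":0,"jaw":1.5},
  {"wx":0,"wy":0,"wz":0.08,"x":0,"y":0,"z":0,"jaw":1.5},
  {"wx":0,"wy":0,"wz":0,"x":0,"y":0,"z":0,"jaw":1.5},
])

```text
time: 17.15
tcp_pos: [0.4804, -0.092, 0.201]
tcp_rot: [2.404, 1.43, 0.492]
wrist_force: [-19.1, 5.4, 24.1]
width: 0.0227
gripper_force: 93.5
```

Run:
```python
from h import *
o=avg(3);delta2(o,pose(SR,1.77,0))
```

```text
shift cm [-0.04  0.   -0.11] turn [ 0.005 -0.003 -0.111]
t 17.3 q [-0.22  0.02  2.12  0.04  0.54  0.25] F tool [ -0.3  -7.1 -30.8] M [ 1.97  0.03 -0.44]
```

Stop reached at 0.44 N m. Withdrawing and measuring the slot angles numerically.

Emit:
arm_command([
  {"wx":0,"wy":0,"wz":-0.12,"x":0,"y":0,"z":-0.3,"jaw":1.5},
  {"wx":0,"wy":0,"wz":0,"x":0,"y":0,"z":-1,"jaw":1.5},
  {"wx":0,"wy":0,"wz":0,"x":0,"y":0,"z":-2,"jaw":1.5},
  {"wx":0,"wy":0,"wz":0,"x":0,"y":0,"z":-3,"jaw":1.5},
  {"wx":0,"wy":0,"wz":0,"x":0,"y":0,"z":-3,"jaw":1.5},
  {"wx":0,"wy":0,"wz":-0.14,"x":0,"y":0,"z":0,"jaw":1.5},
  {"wx":0,"wy":0,"wz":-0.14,"x":0,"y":0,"z":0,"jaw":1.5},
  {"wx":0,"wy":0,"wz":-0.14,"x":0,"y":0,"z":0,"jaw":1.5},
  {"wx":0,"wy":0,"wz":-0.14,"x":0,"y":0,"z":0,"jaw":1.5},
  {"wx":0,"wy":0,"wz":-0.14,"x":0,"y":0,"z":0,"jaw":1.5},
  {"wx":0,"wy":0,"wz":-0.14,"x":0,"y":0,"z":0,"jaw":1.5},
  {"wx":0,"wy":0,"wz":-0.14,"x":0,"y":0,"z":0,"jaw":1.5},
])

```text
time: 18.5
tcp_pos: [0.441, -0.0851, 0.2822]
tcp_rot: [1.253, 2.388, 0.185]
wrist_force: [0.2, -0.1, -1.5]
width: 0.0228
gripper_force: 89.3
```

Emit:
arm_command([
  {"wx":0,"wy":0,"wz":-0.14,"x":0,"y":0,"z":0,"jaw":1.5},
  {"wx":0,"wy":0,"wz":-0.14,"x":0,"y":0,"z":0,"jaw":1.5},
  {"wx":0,"wy":0,"wz":-0.14,"x":0,"y":0,"z":0,"jaw":1.5},
  {"wx":0,"wy":0,"wz":-0.14,"x":0,"y":0,"z":0,"jaw":1.5},
  {"wx":0,"wy":0,"wz":0,"x":0,"y":0,"z":0,"jaw":1.5},
])

```text
time: 19.0
tcp_pos: [0.441, -0.0851, 0.2822]
tcp_rot: [0.548, 2.626, 0.013]
wrist_force: [-0.1, -0.2, -1.7]
width: 0.0227
gripper_force: 89.3
```

Run:
```python
from h import *
o=avg(2);w=snap('wrist','w7');u,l,a=frame()
g=cv2.cvtColor(w['img'],cv2.COLOR_BGR2GRAY)
yy,xx=np.mgrid[:384,:512]
for nm,S in(('L',SL),('R',SR)):
    # pixels within 12 mm of centre on the cover plane
    c=proj(w,S);pts=[];val=[]
    for y in range(int(c[1])-25,int(c[1])+26):
        for x in range(int(c[0])-25,int(c[0])+26):
            q=onplane(w,x,y,S)-S
            if np.linalg.norm(q)<.0115 and g[y,x]>35: pts.append((q@u,q@l));val.append(g[y,x])
    pts=np.array(pts);val=np.array(val);m=val<np.percentile(val,30)
    P=pts[m];ev=np.linalg.svd(P-P.mean(0),full_matrices=False);e=ev[2][0]
    if e[1]>0:e=-e
    print(nm,c,len(pts),'theta',np.arctan2(-e[1],e[0]),'mean',P.mean(0),'sv',ev[1])
# stand target: pose at grasp time
M=np.c_[[-.9894,.1453,0],[.1453,.9894,0],[0,0,-1]]
delta2(o,(np.array([.4056,.3015,.290]),M))
```

```text
L [373.87023644 141.62011287] 321 theta 1.5676830967144921 mean [0.0028379  0.00011815] sv [0.06267707 0.01600715]
R [257.75385405 168.6570229 ] 290 theta 1.5645215420239027 mean [2.24661801e-03 2.16725092e-06] sv [0.05999767 0.01500785]
shift cm [17.37 34.3  -5.39] turn [ 0.044  0.458 -0.263]
t 19.1 q [-0.23 -0.13  2.03  0.03  0.78 -1.4 ] F tool [0.7 0.1 1.1] M [0.08 0.29 0.02]
```

Both slots measure 1.57 rad, so both are locked. Heading back to the stand.

Emit:
arm_command([
  {"wx":0.011,"wy":0.1145,"wz":-0.066,"x":0,"y":0,"z":0,"jaw":1.5},
  {"wx":0.011,"wy":0.1145,"wz":-0.066,"x":0,"y":0,"z":0,"jaw":1.5},
  {"wx":0.011,"wy":0.1145,"wz":-0.066,"x":0,"y":0,"z":0,"jaw":1.5},
  {"wx":0.011,"wy":0.1145,"wz":-0.066,"x":0,"y":0,"z":0,"jaw":1.5},
  {"wx":0,"wy":0,"wz":0,"x":1.3,"y":4.6,"z":-0.1,"jaw":1.5},
  {"wx":0,"wy":0,"wz":0,"x":1.3,"y":4.6,"z":-0.1,"jaw":1.5},
  {"wx":0,"wy":0,"wz":0,"x":1.3,"y":4.6,"z":-0.1,"jaw":1.5},
  {"wx":0,"wy":0,"wz":0,"x":1.3,"y":4.6,"z":-0.1,"jaw":1.5},
  {"wx":0,"wy":0,"wz":0,"x":1.3,"y":4.6,"z":-0.1,"jaw":1.5},
  {"wx":0,"wy":0,"wz":0,"x":1.3,"y":4.6,"z":-0.1,"jaw":1.5},
  {"wx":0,"wy":0,"wz":0,"x":1.3,"y":4.6,"z":-0.1,"jaw":1.5},
  {"wx":0,"wy":0,"wz":0,"x":0,"y":4.6,"z":-0.1,"jaw":1.5},
])

```text
time: 20.35
tcp_pos: [0.4015, 0.2942, 0.2897]
tcp_rot: [0.223, 3.133, -0.003]
wrist_force: [1.7, -0.4, -1.7]
width: 0.0229
gripper_force: 89.3
```

Emit:
arm_command([
  {"wx":0,"wy":0,"wz":0,"x":0,"y":0,"z":0,"jaw":1.5},
  {"wx":0,"wy":0,"wz":0,"x":0,"y":0,"z":0,"jaw":1.5},
  {"wx":0,"wy":0,"wz":0,"x":0,"y":0,"z":0,"jaw":1.5},
])

```text
time: 20.65
tcp_pos: [0.4027, 0.2914, 0.289]
tcp_rot: [-0.224, -3.133, 0.005]
wrist_force: [-0.0, -0.0, -2.0]
width: 0.0228
gripper_force: 90.0
```

```bash
cat >> h.py <<'E'
MS=np.c_[[-.9894,.1453,0],[.1453,.9894,0],[0,0,-1]]
E
python3 - <<'E'
from h import *
o=avg(3);print(o['tcp_pos']);delta2(o,(np.array([.4056,.3015,.160]),MS))
E
```

```text
[0.40284265 0.29101325 0.28931453]
shift cm [-0.12  1.11 12.93] turn [-0.003  0.     0.003]
t 20.8 q [ 0.6   0.16  1.63 -0.    1.35 -0.82] F tool [-0.1 -0.1  1.2] M [ 0.03  0.02 -0.03]
```

Before inserting I'll check whether the driver slipped or tilted in the grip, by comparing the guard outline before and after the screws.

Run:
```python
from h import *
snap('wrist','w8')
for f in('w4','w5','w6','w7','w8'):
    g=cv2.cvtColor(load(f)['img'],cv2.COLOR_BGR2GRAY)
    r=[]
    for c in range(236,284,6):
        col=g[150:300,c];k=next((150+i for i in range(148) if (col[i:i+3]<48).all()),None);r.append(k)
    # left/right extents of the guard at rows
    e=[]
    for row in(205,212,220):
        x=np.where(g[row,215:300]<48)[0]+215;e.append((x.min(),x.max()) if len(x) else None)
    print(f,r,e)
o=robot.observe();d=load('w8');c,C=tool(o)
g0=c+.08*C[:,2]   # tip nominal
for s in(.055,.061):
    for ax in(0,1): print(s,[proj(d,g0-s*C[:,2]+k*.0215*C[:,ax]).round(1).tolist() for k in(-1,1)])
print('top',[proj(d,g0-.135*C[:,2]).round(1)])
```

```text
w4 [205, 201, 199, 198, 198, 199, 202, 205] [(np.int64(235), np.int64(278)), (np.int64(230), np.int64(283)), (np.int64(227), np.int64(286))]
w5 [203, 199, 197, 195, 196, 197, 200, 203] [(np.int64(230), np.int64(280)), (np.int64(228), np.int64(284)), (np.int64(226), np.int64(287))]
w6 [203, 199, 197, 195, 196, 197, 200, 203] [(np.int64(233), np.int64(280)), (np.int64(228), np.int64(285)), (np.int64(226), np.int64(287))]
w7 [203, 199, 197, 195, 196, 197, 200, 203] [(np.int64(233), np.int64(280)), (np.int64(228), np.int64(285)), (np.int64(226), np.int64(287))]
w8 [203, 199, 197, 196, 196, 197, 200, 204] [(np.int64(233), np.int64(279)), (np.int64(229), np.int64(284)), (np.int64(226), np.int64(287))]
0.055 [[258.7, 252.2], [258.8, 194.3]]
0.055 [[226.8, 224.4], [290.7, 224.3]]
0.061 [[258.8, 257.0], [258.8, 197.6]]
0.061 [[225.8, 228.5], [291.8, 228.4]]
top [array([260.2, 314.6])]
```

Run:
```python
from h import *
for f in('w4','w5','w7','w8'):
    g=cv2.cvtColor(load(f)['img'],cv2.COLOR_BGR2GRAY).astype(int)
    print(f,'patch col 256 rows280-340',g[284:340:2,256].tolist())
    print('   row 310 cols', np.where(g[310,230:290]>60)[0][[0,-1]]+230)
    print('   col 256 rows 225-290', g[225:290:3,256].tolist())
```

```text
w4 patch col 256 rows280-340 [27, 25, 25, 25, 60, 80, 86, 97, 105, 105, 106, 105, 106, 105, 105, 104, 105, 105, 105, 105, 105, 164, 170, 170, 171, 171, 106, 28]
   row 310 cols [240 287]
   col 256 rows 225-290 [20, 22, 18, 23, 21, 22, 21, 23, 21, 22, 21, 20, 24, 22, 22, 18, 20, 23, 22, 22, 25, 25]
w5 patch col 256 rows280-340 [24, 25, 25, 25, 28, 25, 58, 81, 89, 96, 104, 105, 105, 137, 179, 178, 178, 177, 177, 177, 177, 177, 177, 177, 177, 177, 110, 30]
   row 310 cols [240 287]
   col 256 rows 225-290 [20, 20, 23, 21, 23, 23, 22, 22, 24, 22, 21, 24, 24, 24, 21, 21, 23, 21, 23, 22, 23, 25]
w7 patch col 256 rows280-340 [23, 26, 24, 26, 26, 27, 58, 80, 87, 95, 104, 106, 105, 105, 105, 105, 105, 105, 105, 134, 160, 160, 172, 172, 172, 172, 107, 28]
   row 310 cols [240 286]
   col 256 rows 225-290 [20, 21, 21, 21, 22, 21, 23, 23, 22, 22, 21, 21, 22, 26, 22, 20, 22, 24, 23, 23, 25, 24]
w8 patch col 256 rows280-340 [29, 28, 28, 28, 29, 26, 61, 94, 108, 114, 117, 116, 115, 117, 116, 116, 115, 116, 115, 116, 116, 102, 103, 102, 102, 102, 68, 27]
   row 310 cols [240 287]
   col 256 rows 225-290 [20, 22, 21, 21, 20, 23, 22, 20, 22, 22, 21, 18, 23, 25, 22, 20, 22, 24, 25, 30, 29, 28]
```

The guard moved +2.3 px and the handle top moved −4 px. That fits a tilt of about 0.043 rad in the grip without slip, so I'll correct it before inserting.

Emit:
arm_command([
  {"wx":0,"wy":0,"wz":0,"x":-0.2,"y":1.1,"z":2,"jaw":1.5},
  {"wx":0,"wy":-0.043,"wz":0,"x":0,"y":0,"z":4,"jaw":1.5},
  {"wx":0,"wy":0,"wz":0,"x":0,"y":0,"z":4,"jaw":1.5},
  {"wx":0,"wy":0,"wz":0,"x":0,"y":0,"z":2.9,"jaw":1.5},
  {"wx":0,"wy":0,"wz":0,"x":0,"y":0,"z":0,"jaw":1.5},
  {"wx":0,"wy":0,"wz":0,"x":0,"y":0,"z":0,"jaw":1.5},
])

```text
time: 21.45
tcp_pos: [0.4098, 0.3018, 0.161]
tcp_rot: [0.22, 3.09, -0.008]
wrist_force: [-0.2, 1.7, -0.9]
width: 0.0227
gripper_force: 89.7
```

```bash
cat >> h.py <<'E'
def stand_pose(z):
    M=MS@R.from_rotvec([0,-.043,0]).as_matrix(); g=np.array([.4056,.3015,z+.019]); return g+.019*M[:,2],M
E
python3 - <<'E'
from h import *
o=avg(3);print(o['tcp_pos']);delta2(o,stand_pose(.156))
E
```

```text
[0.4104466  0.30255004 0.16224488]
shift cm [ 0.41 -0.17  0.6 ] turn [0.001 0.003 0.004]
t 21.6 q [ 0.63  0.26  1.84 -0.04  1.01 -0.78] F tool [ 0.1 -0.1  0.9] M [-0.02  0.02  0.  ]
```

Emit:
arm_command([
  {"wx":0,"wy":0,"wz":0,"x":0.4,"y":-0.17,"z":0.2,"jaw":1.5},
  {"wx":0,"wy":0,"wz":0,"x":0.02,"y":0,"z":0.5,"jaw":1.5},
  {"wx":0,"wy":0,"wz":0,"x":0.04,"y":0,"z":1.0,"jaw":1.5},
  {"wx":0,"wy":0,"wz":0,"x":0.04,"y":0,"z":1.0,"jaw":1.5},
  {"wx":0,"wy":0,"wz":0,"x":0,"y":0,"z":0,"jaw":1.5},
  {"wx":0,"wy":0,"wz":0,"x":0,"y":0,"z":0,"jaw":1.5},
])

```text
time: 22.2
tcp_pos: [0.405, 0.3006, 0.1324]
tcp_rot: [0.218, 3.092, -0.01]
wrist_force: [0.1, 1.1, -2.3]
width: 0.0233
gripper_force: 89.7
```

Run:
```python
from h import *
o=avg(3);print(o['tcp_pos']);delta2(o,stand_pose(.135),stand_pose(.0871))
```

```text
[0.4053367  0.30091268 0.13308218]
shift cm [-0.11  0.06 -0.19] turn [-0.002  0.     0.005]
shift cm [0.1  0.07 4.6 ] turn [-0.002  0.     0.005]
t 22.35 q [ 0.64  0.28  1.89 -0.04  0.94 -0.77] F tool [0.1 0.  1.4] M [-0.01  0.03  0.01]
```

Tip is about 9 mm into the well with no contact force. Lowering the rest of the way.

Emit:
arm_command([
  {"wx":0,"wy":0,"wz":0,"x":0,"y":0.05,"z":1.0,"jaw":1.5},
  {"wx":0,"wy":0,"wz":0,"x":0.03,"y":0,"z":1.0,"jaw":1.5},
  {"wx":0,"wy":0,"wz":0,"x":0.03,"y":0,"z":1.0,"jaw":1.5},
  {"wx":0,"wy":0,"wz":0,"x":0.04,"y":0,"z":0.9,"jaw":1.5},
  {"wx":0,"wy":0,"wz":0,"x":0,"y":0,"z":0.4,"jaw":1.5},
  {"wx":0,"wy":0,"wz":0,"x":0,"y":0,"z":0,"jaw":1.5},
  {"wx":0,"wy":0,"wz":0,"x":0,"y":0,"z":0,"jaw":1.5},
])

```text
time: 23.05
tcp_pos: [0.4062, 0.3012, 0.0901]
tcp_rot: [0.218, 3.091, -0.008]
wrist_force: [-0.6, 0.1, -1.6]
width: 0.023
gripper_force: 89.7
```

Run:
```python
from h import *
o=avg(3);print(o['tcp_pos']);delta2(o,stand_pose(.0871))
```

```text
[0.40634104 0.30124646 0.09041618]
shift cm [0.01 0.01 0.33] turn [-0.002  0.001  0.005]
t 23.2 q [ 0.64  0.34  1.94 -0.04  0.83 -0.77] F tool [ 0.1 -0.   1.6] M [0.02 0.02 0.01]
```

Emit:
arm_command([
  {"wx":0,"wy":0,"wz":0,"x":0,"y":0,"z":0.2,"jaw":1.5},
  {"wx":0,"wy":0,"wz":0,"x":0,"y":0,"z":0.15,"jaw":1.5},
  {"wx":0,"wy":0,"wz":0,"x":0,"y":0,"z":0,"jaw":1.5},
  {"wx":0,"wy":0,"wz":0,"x":0,"y":0,"z":0,"jaw":1.5},
])

```text
time: 23.6
tcp_pos: [0.4062, 0.301, 0.0866]
tcp_rot: [0.218, 3.091, -0.008]
wrist_force: [-0.3, -0.1, -1.3]
width: 0.0232
gripper_force: 90.0
```

Run:
```python
from h import *
o=avg(3);print(o['tcp_pos']);delta2(o,stand_pose(.0871))
```

```text
[0.40625595 0.30104306 0.08659198]
shift cm [-0.01  0.04 -0.05] turn [-0.002  0.     0.005]
t 23.75 q [ 0.64  0.34  1.95 -0.04  0.82 -0.77] F tool [-0.3  0.2  1.2] M [-0.03  0.04 -0.02]
```

Emit:
arm_command([
  {"wx":0,"wy":0,"wz":0,"x":0,"y":0,"z":0.1,"jaw":1.5},
  {"wx":0,"wy":0,"wz":0,"x":0,"y":0,"z":0.1,"jaw":1.5},
  {"wx":0,"wy":0,"wz":0,"x":0,"y":0,"z":0,"jaw":1.5},
  {"wx":0,"wy":0,"wz":0,"x":0,"y":0,"z":0,"jaw":1.5},
])

```text
time: 24.15
tcp_pos: [0.4064, 0.301, 0.0864]
tcp_rot: [0.218, 3.09, -0.007]
wrist_force: [-2.4, -2.5, 14.5]
width: 0.0232
gripper_force: 92.0
```

Run:
```python
from h import *
o=avg(3);print(o['tcp_pos']);delta2(o,stand_pose(.0871))
```

```text
[0.40638647 0.30104137 0.08642355]
shift cm [-0.    0.03 -0.07] turn [-0.001  0.001  0.005]
t 24.3 q [ 0.63  0.34  1.95 -0.04  0.82 -0.77] F tool [  2.6  -3.1 -13.6] M [ 0.41  0.6  -0.03]
```

Seated: the guard rests on the stand with 14 N. Easing off, opening, and rising straight up.

Emit:
arm_command([
  {"wx":0,"wy":0,"wz":0,"x":0,"y":0,"z":-0.12,"jaw":1.5},
  {"wx":0,"wy":0,"wz":0,"x":0,"y":0,"z":0,"jaw":4},
  {"wx":0,"wy":0,"wz":0,"x":0,"y":0,"z":0,"jaw":8.5},
  {"wx":0,"wy":0,"wz":0,"x":0,"y":0,"z":0,"jaw":8.5},
  {"wx":0,"wy":0,"wz":0,"x":0,"y":0,"z":0,"jaw":8.5},
  {"wx":0,"wy":0,"wz":0,"x":0,"y":0,"z":0,"jaw":8.5},
  {"wx":0,"wy":0,"wz":0,"x":0,"y":0,"z":0,"jaw":8.5},
])

```text
time: 25.0
tcp_pos: [0.4062, 0.301, 0.0857]
tcp_rot: [0.218, 3.091, -0.009]
wrist_force: [-0.8, -0.5, -0.1]
width: 0.085
gripper_force: 0.0
```

Emit:
arm_command([
  {"wx":0,"wy":0,"wz":0,"x":0.08,"y":0,"z":-2,"jaw":8.5},
  {"wx":0,"wy":0,"wz":0,"x":-0.08,"y":0,"z":-2,"jaw":8.5},
  {"wx":0,"wy":0,"wz":0,"x":-0.16,"y":0,"z":-4,"jaw":8.5},
  {"wx":0,"wy":0,"wz":0,"x":-0.16,"y":0,"z":-4,"jaw":8.5},
  {"wx":0,"wy":0,"wz":0,"x":-0.16,"y":0,"z":-4,"jaw":8.5},
  {"wx":0,"wy":0,"wz":0,"x":-2,"y":0,"z":-1,"jaw":8.5},
  {"wx":0,"wy":0,"wz":0,"x":0,"y":0,"z":0,"jaw":8.5},
])

```text
time: 25.7
tcp_pos: [0.4259, 0.2996, 0.2592]
tcp_rot: [0.219, 3.086, -0.003]
wrist_force: [0.2, -0.1, -0.2]
width: 0.0851
gripper_force: 0.0
```

Run:
```python
from h import *
o=avg(2);print(o['tcp_pos'],o['width'],o['time'])
d=snap('wrist','w9');im=d['img'];g=cv2.cvtColor(im,cv2.COLOR_BGR2GRAY);h=cv2.cvtColor(im,cv2.COLOR_BGR2HSV)
c=proj(d,[.406,.3015,.142]).astype(int);print('expected top',c)
m=np.zeros_like(g);s=np.s_[c[1]-25:c[1]+25,c[0]-22:c[0]+22];m[s]=((g>100)&(h[...,1]<70))[s]
k=max(cv2.findContours(m,0,2)[0],key=cv2.contourArea);r=cv2.minAreaRect(k);print(r,onz(d,*r[0],.142))
```

```text
[0.42350976 0.29878575 0.25655211] 0.08473231968781816 25.8
expected top [258 161]
((257.5, 177.0), (43.0, 16.0), 0.0) [0.42077385 0.29806433 0.142     ]
```

Run:
```python
from h import *
d=load('w9');im=d['img'];g=cv2.cvtColor(im,cv2.COLOR_BGR2GRAY);h=cv2.cvtColor(im,cv2.COLOR_BGR2HSV)
m=((g>90)&(h[...,1]<60)).astype(np.uint8)
for k in cv2.findContours(m[135:190,235:282].copy(),1,2)[0]:
    if cv2.contourArea(k)>40: r=cv2.minAreaRect(k);p=(r[0][0]+235,r[0][1]+135);print(p,r[1:],onz(d,*p,.142))
# black region -> guard & handle outline
b=(g<45).astype(np.uint8)[100:185,225:292]
k=max(cv2.findContours(b,0,2)[0],key=cv2.contourArea);x,y,w,hh=cv2.boundingRect(k);print('black box',x+225,y+100,w,hh)
print('expected guard rim near/far',[proj(d,[.406+s*.0215,.3015,.068]).round() for s in(-1,1)],'top edge',[proj(d,[.406+s*.017,.3015,.142]).round() for s in(-1,1)])
```

```text
(257.5, 162.0) ((22.0, 13.0), 90.0) [0.40585884 0.30019205 0.142     ]
black box 242 128 33 49
expected guard rim near/far [array([256., 127.]), array([261., 162.])] top edge [array([256., 144.]), array([261., 179.])]
```

The driver stands upright with its top at (0.406, 0.300), as at the start, and the guard is where expected. Handing in.

```bash
python3 -c "
from workcell import robot
print(robot.sign_off())"
```

```text
the job is handed in; nothing more can be done
None
```

Both screws are turned to their stops (slots measured at 1.57 rad), the screwdriver stands upright and released in its stand, and the job was handed in at about 26 s of the 64 s allowed; the sign-off returned no verdict.

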